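# Fold the grow lamp away and shut the cold frame for the night

## Task

Shut the cold frame up for the night: first fold the grow lamp away one joint at a time, starting at its far end - light bar fully back onto the outer arm, then the outer arm fully back onto the inner arm, then swing the folded lamp fully home on its post - and only then lower the cold frame's lid gently until it is fully shut. The joints are stiff enough to stay where they are left, so pushing is enough; do not force the lamp, and do not shift or knock over any of the things standing and lying around.

Things in the scene. Friction and masses are not known exactly. Their poses are not given: they have to be found in the camera images.
- cold_frame: fixed open wooden box, 240 mm along its x, 180 mm along its y, walls 12 mm thick, rim 85 mm above the table; origin at the centre of its underside. Its lid is hinged along its -y rim and starts standing open
- lid (a joint): cold frame lid: 0 = fully shut on the rim, grows as it opens; starts at 1.5 to 1.8 rad (1.57 = upright, more = leaning back away from the box), stop at 1.9. A clear-glazed wooden frame, 246 mm along the box's x, 190 mm from hinge to free edge, 14 mm thick, about 0.3 kg. Stiff hinge (about 0.4 N m): stays at any angle. Lowering it faster than 2 rad/s counts as slamming
- lid_hinge (a point): middle of the lid's hinge line, on the -y rim of the cold frame, 85 mm above the table; x axis along the hinge line, y axis from the hinge across the box, z up
- lid_edge (a point): middle of the lid's free edge, 190 mm from the hinge line, half-way through its thickness; moves with the lid. Shut, it overhangs the box's +y side by 10 mm; open, it stands up to 275 mm above the table
- lamp: the grow lamp: fixed round dark foot, 124 mm across, under an upright post 18 mm across, carrying inner arm, outer arm and light bar in that order, each able to lie over the one before; origin at the centre of the foot's underside, axes as at post_top. Pushing on it with over 40 N would force its stops; folding takes under 15 N when each link is pushed near its far end
- post_top (a point): axis of the lamp's upright post (18 mm across, on a fixed round foot 124 mm across), 150 mm above the table; the inner arm turns about this vertical line. Its x axis is level and points the way the inner arm points when fully home; y axis 90 degrees to the left of that, z up
- inner_arm (a joint): turn of the inner arm about the post: 0 = fully home (at its stop); grows clockwise seen from above, so push anticlockwise to fold. Starts at 2.27 to 2.47 rad, stop at 3.0. Dark flat steel bar, 22 mm wide, 130 mm between pivots, 150 to 162 mm above the table. Stiff pivot: holds 0.8 N m
- outer_arm (a joint): turn of the outer arm about the elbow: 0 = fully folded (at its stop), lying over the inner arm and pointing back to the post; grows anticlockwise seen from above, so push clockwise to fold. Starts at 2.4 to 2.72 rad, stop at 3.0. Dark flat steel bar, 22 mm wide, 125 mm between pivots, 166 to 178 mm above the table. Pivot holds 0.26 N m
- light_bar (a joint): turn of the light bar about the wrist: 0 = fully folded (at its stop), lying over the outer arm and pointing back to the elbow; grows clockwise seen from above, so push anticlockwise to fold. Starts at 1.8 to 2.45 rad, stop at 3.0. Aluminium bar with white underside, 30 mm wide, 184 to 200 mm above the table, from 14 mm behind the wrist axis to 140 mm beyond it. Light pivot: holds 0.06 N m
- elbow (a point): pivot axis between inner and outer arm, at the inner arm's end, 156 mm above the table; turns with the inner arm, x axis pointing from the post to the elbow
- wrist (a point): pivot axis between outer arm and light bar, at the outer arm's end, 172 mm above the table; turns with the outer arm, its x axis pointing from the wrist back to the elbow
- bar_tip (a point): middle of the light bar's free end, 140 mm from the wrist axis, 192 mm above the table; turns with the bar, x axis pointing from the wrist to this end
- watering_can: yellow plastic watering can standing upright, about 190 mm tall to the top of its handle, its spout reaching 95 mm from its middle; origin at the centre of its underside. Not to be moved
- sprayer: white trigger spray bottle standing upright, 84 mm across and 200 mm tall, its nozzle reaching 70 mm from its middle; origin at the centre of its underside. Not to be moved
- pot_stack: upturned stack of terracotta pots, 124 mm across at its foot and 165 mm tall; origin at the centre of its underside. Not to be moved
- seedling_a: small terracotta pot with sprouts standing inside the cold frame, 61 mm across, 70 mm tall with its sprouts; origin at the centre of its underside. Not to be moved
- seedling_b: a second small terracotta pot like seedling_a, also inside the cold frame. Not to be moved
- saucer: terracotta saucer, 140 mm across and 22 mm tall; origin at the centre of its underside. Not to be moved
- trowel: aluminium trowel with a wooden handle lying flat, 255 mm long and up to 28 mm high; origin 100 mm from the handle's end, x axis towards the blade. Not to be moved
- marker_stick: wooden plant marker stick lying flat, 177 mm long, 22 mm wide and 5 mm thick; origin 75 mm from its blunt end. Not to be moved

How it is judged:
By the outcome, as a careful person would: the job done as asked, in the order asked, and still so for the second after the job is handed in, with the robot touching nothing.
It also fails if it takes over 69 s, if anything falls off the work surface, if the arm or the gripper's body presses on something with over 40 N, if the wrist force passes 120 N, or if a joint passes its speed limit or range.

## Robot

A 6-joint arm with a two-finger parallel gripper is mounted at the origin on the work surface. World frame = base frame: x ahead of the robot, y to its left, z up, the work surface at z = 0. Lengths are in m, angles in degrees, forces in N, time in s.
With the tool pointing down it reaches from about 0.25 to 0.725 m from the base axis. Payload 9.7 kg.
Tool frame: the origin (TCP) lies where the fingers leave the gripper's body, on its centre line; the fingertips stand 73 mm ahead of it and the grasp point (between the pads) lies 54 mm ahead of it; y points along the fingers, x is the direction in which the jaws open and shut, and the axes are right-handed (so a half turn about y gives the same grasp; the last joint's range is limited). The gripper opens to 85 mm and grips with 20 to 120 N. Pads are 22 mm wide; open, the fingers measure 114 mm over their backs; the gripper's body (76 mm by 85 mm) begins 54 mm behind the grasp point. The pads swing forward as they close: fully open they stand 13 mm farther back than shut.
Start: joints at [-71.849, 4.979, 10.078, 95.1, 0, 90], TCP at [0.171, -0.523, 0.304] pointing down, gripper open.
Joint ranges: [-179.16, 179.16], [-48.56, 103.87], [-65.8, 70.77], [-126.05, 130.52], [-82.76, 87.17], [-180, 180]. Speed limits (degrees/s): [127.2, 127.2, 147.25, 180, 180, 180].

## Interface

Orientations are given as [roll, pitch, yaw] about the fixed x, y, z axes, in that order (R = Rz(yaw) Ry(pitch) Rx(roll)).
In Python, from workcell import sensors, imaging, bot, models gives the robot as it stands.
- The arm moves only by the tool arm_command, never from a script. Its argument "rows" is one flat list of numbers, 7 for each row, row after row: the shift along the tool's x, y, z in cm, then the turn, a rotation vector about the tool's x, y, z in degrees, then the gripper's target within -1 to 1 (fully open at 1, half-way at 0, shut at -1). A call has 1 to 12 rows; each row is the pose to reach, as a shift and turn from the pose commanded when the call began, along the tool's axes at that moment; what a row does not reach only later rows make up. A row lasts 1/12 s, in which the tool goes at most 41.7 mm and 7.16 degrees, less where a joint would pass 70% of its speed; a pose out of reach is approached as far as the arm can. A call with a gripper value outside its range is refused whole. The fingers move at their own pace and stop on an object; "force" is the grip in N (left out, the last holds). Time passes only in rows, so rows that repeat a pose let the fingers close. It gives the time, the measured TCP pose, the force and the opening at its end, in the units of the state.
- sensors.get_obs(): the state, without advancing time (a new reading comes with each control period).
- imaging.camera(name): name is "scene" or "top"; returns a dict with "pixels" (384x512x3 uint8, blue, green, red), "z_map" (384x512 float32, m along the optical axis (not along the pixel's ray), 0 where there is no reading), "camera_matrix" (3x3 intrinsics, pixels), "world_from_camera" (4x4, takes a point from camera to world coordinates). Camera axes: x right, y up, looking along -z (the intrinsics and any distortion apply to the point x, -y, -z); pixel columns grow to the right and rows downward; lengths in m; the calibration is good to about 2 mm. A picture is of the moment at which its call begins.
- bot.job_done(): hands the job in, once; it reports no verdict.
Trained networks look in the newest picture that a camera, given by its name, has taken for a name from the list of things; names that differ only in an ending like _2 or _b are one class to them, and where a whole thing is asked for, a point or a joint stands for the part that bears it (a point fixed in the world has none). Each returns a list of dicts, best first, with "conf" (0 to 1); they miss things now and then, are a little off and sometimes report something else, mostly with a low value. They report only what shows in the picture. A call takes as long as a camera call.
- models.search_frame(thing, camera): "extent" ([centre column, centre row, width, height] in pixels, round what is visible of it).
- models.spot_point(thing, camera): "location" ([column, row] in pixels: a listed point, or the origin of a listed thing).
The state is a dict: "time": time; "q": joint angles; "qd": joint speeds; "joint_efforts": joint torques, N m; "ee_pos": TCP position; "tcp_rot": TCP orientation; "wrist_force": force on the tool from outside, world axes, zero at the start; "torque": the same for the moment, N m; "opening": finger opening in m.
Only numpy, scipy, OpenCV 4.12 (cv2) and the standard library are available. Lean on these libraries where they do the work, as an engineer would, in place of code of your own. Each camera call takes 0.05 s, during which the arm holds its last target.

## Working session

There is one attempt and no reset: what is moved stays moved. The work goes in short steps, Python scripts to look and compute and a tool call to move; the robot and the scene stay as the last step left them, time stands still between calls to the robot, and variables do not carry over. Pictures are saved under pics/ and viewed, and the job is handed in when it is done.

Besides the shell and the picture viewer there is one more tool, called after "Emit:" in YAML: its name, and indented under it one key for each argument. arm_command: Moves the arm, as the interface text tells. Its arguments: {"type":"object","properties":{"rows":{"type":"array","items":{"type":"number"}},"force":{"type":"number"}},"required":["rows"]}

```bash
ls; mkdir -p pics
cat > h.py <<'E'
import numpy as np, cv2
from workcell import sensors, imaging, bot, models
def shot(n,tag):
    c=imaging.camera(n); cv2.imwrite(f'pics/{tag}.png',c['pixels']); return c
def w2p(c,p):
    T=np.linalg.inv(c['world_from_camera']); q=T[:3,:3]@np.array(p)+T[:3,3]
    v=c['camera_matrix']@np.array([q[0],-q[1],-q[2]]); return v[:2]/v[2]
def p2w(c,u,v,z=None,d=None):
    r=np.linalg.inv(c['camera_matrix'])@np.array([u,v,1.]); r=np.array([r[0],-r[1],-1.])
    T=c['world_from_camera']; R=T[:3,:3]@r; o=T[:3,3]
    if d is not None: return o+R*d
    return o+R*(z-o[2])/R[2]
def depthp(c,u,v):
    return p2w(c,u,v,d=c['z_map'][int(round(v)),int(round(u))])
E
python3 - <<'E'
from h import *
print(sensors.get_obs())
for n in ['scene','top']:
    c=shot(n,n+'0'); print(n,[k for k in c]); print(c['camera_matrix'],c['world_from_camera'])
    for t in ['lid_hinge','lid_edge','post_top','elbow','wrist','bar_tip','cold_frame','lamp','watering_can','sprayer','pot_stack','seedling_a','saucer','trowel','marker_stick']:
        r=models.spot_point(t,n)[:2]
        print(t,[(np.round(x['location']),round(x['conf'],2),np.round(depthp(c,*np.clip(x['location'],0,[511,383])),3)) for x in r])
E
```

```text
pics
{'time': 0.0, 'q': array([-7.18492765e+01,  5.01068512e+00,  1.00346127e+01,  9.50993591e+01,
        2.79647419e-05,  9.00021865e+01]), 'qd': array([-0.04033421, -0.0097706 ,  0.04210615,  0.01466457, -0.05320073,
        0.03647734]), 'joint_efforts': array([-1.91690699e-03, -5.20390534e+01,  4.64798641e+01,  1.66066614e-02,
       -1.09431796e-04, -1.66095055e-05]), 'ee_pos': array([ 0.1712938 , -0.52250681,  0.30318841]), 'tcp_rot': array([-8.99999749e+01,  7.54315502e-02, -7.18514630e+01]), 'wrist_force': array([ 0.80581801, -0.1009707 , -0.12443221]), 'torque': array([ 0.00237742, -0.00875664,  0.02791376]), 'opening': 0.08508242333885331}
scene ['pixels', 'z_map', 'camera_matrix', 'world_from_camera']
[[353.14834369   0.         253.46607895]
 [  0.         353.14834369 196.59856553]
 [  0.           0.           1.        ]] [[ 0.4577712  -0.75463993  0.47006819  1.12451537]
 [ 0.88897244  0.38067837 -0.25458196 -0.31769446]
 [ 0.01317292  0.53441795  0.8451177   1.14753643]
 [ 0.          0.          0.          1.        ]]
lid_hinge [(array([192., 227.]), 0.93, array(
[... 2434 characters left out ...]
0.148,  0.011]))]
watering_can [(array([216., 201.]), 0.71, array([0.557, 0.179, 0.034])), (array([184., 237.]), 0.6, array([0.421, 0.266, 0.184]))]
sprayer [(array([143., 194.]), 0.88, array([0.566, 0.411, 0.192]))]
pot_stack [(array([389., 200.]), 0.75, array([ 0.564, -0.433,  0.154]))]
seedling_a [(array([308., 225.]), 0.57, array([ 0.473, -0.161,  0.071])), (array([309., 192.]), 0.55, array([ 0.593, -0.164,  0.079]))]
saucer [(array([358., 236.]), 0.72, array([ 0.436, -0.357,  0.003])), (array([311., 222.]), 0.42, array([ 0.484, -0.172,  0.066]))]
trowel [(array([263., 146.]), 0.67, array([0.77 , 0.008, 0.028]))]
marker_stick [(array([331., 158.]), 0.71, array([ 0.732, -0.254,  0.003]))]
```

Run:
```python
import cv2
for n,(x,y,w,h) in {'scene':(90,100,330,220),'top':(100,100,340,200)}.items():
    i=cv2.imread(f'pics/{n}0.png')[y:y+h,x:x+w]; s=800/w; s=min(s,600/h)
    cv2.imwrite(f'pics/{n}0z.png',cv2.resize(i,None,fx=s,fy=s,interpolation=cv2.INTER_CUBIC))
```

```text
(no output)
```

View pics/scene0z.png

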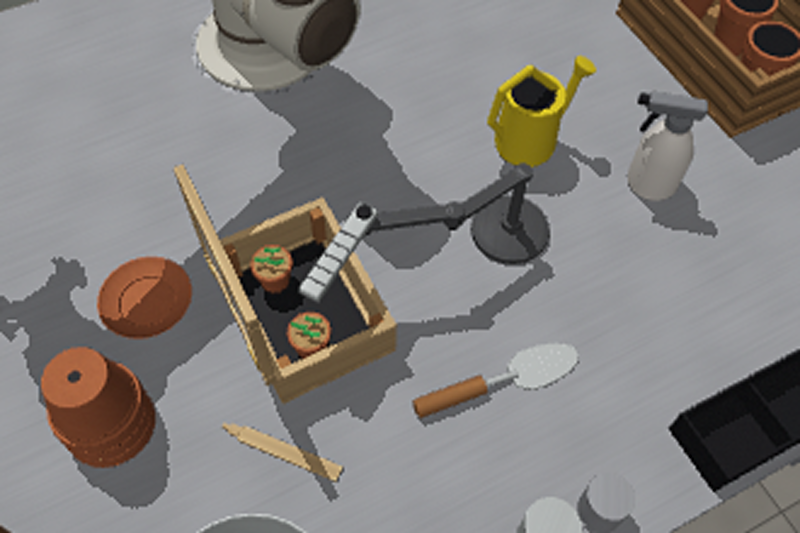

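View pics/top0z.png

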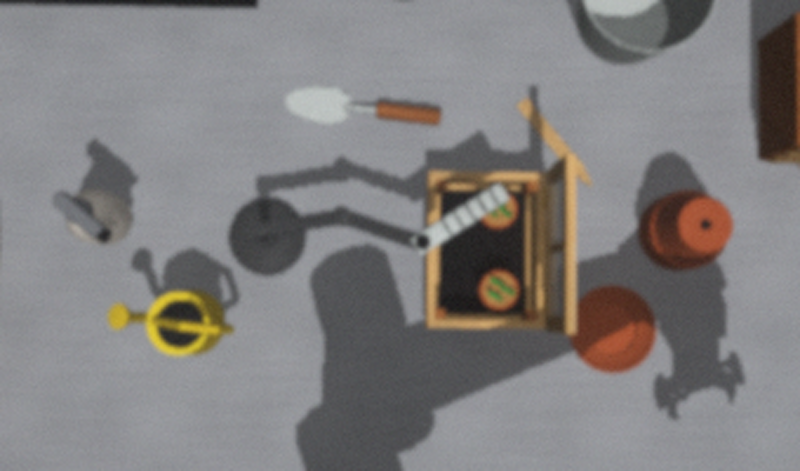

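Scene view: the bar (crop 310,290 to 365,210) hangs over the cold frame, the lid stands open at left, and the seedlings are inside. In the top view the elbow is at (248,192), the wrist at (280,203) and the bar end near (310,180). Next I fit the geometry from the depth clouds of both cameras.

```bash
cat >> h.py <<'E'
def cloud(c):
    z=c['z_map']; v,u=np.nonzero(z>0); d=z[v,u]
    r=np.linalg.inv(c['camera_matrix'])@np.stack([u,v,np.ones(len(u))]); r=np.stack([r[0],-r[1],-np.ones(len(u))])*d
    T=c['world_from_camera']; return (T[:3,:3]@r).T+T[:3,3], c['pixels'][v,u].astype(int)
def rect(P):
    (cx,cy),(w,h),a=cv2.minAreaRect(P[:,:2].astype(np.float32)*1000)
    b=cv2.boxPoints(((cx,cy),(w,h),a)); return np.round(b).tolist(),round(w),round(h)
E
python3 - <<'E'
from h import *
for n in ['scene','top']:
    c=imaging.camera(n); P,C=cloud(c)
    def sel(x0,x1,y0,y1,z0,z1): 
        m=(P[:,0]>x0)&(P[:,0]<x1)&(P[:,1]>y0)&(P[:,1]<y1)&(P[:,2]>z0)&(P[:,2]<z1); return P[m],C[m]
    print(n)
    Q,_=sel(.5,.70,-.22,0,.188,.215); print('bar',len(Q),Q[:,2].mean(),rect(Q))
    Q,_=sel(.5,.65,-.05,.04,.165,.19); print('outer',len(Q),Q[:,2].mean(),rect(Q))
    m=np.polyfit(Q[:,1],Q[:,0],1);print(m)
    Q,_=sel(.5,.65,.075,.17,.145,.175); print('inner',len(Q),Q[:,2].mean(),rect(Q))
    m=np.polyfit(Q[:,1],Q[:,0],1);print(m)
    Q,_=sel(.47,.66,.09,.28,.008,.03); print('foot',len(Q),Q[:,2].mean(),cv2.minEnclosingCircle(Q[:,:2].astype(np.float32)*1000))
    Q,_=sel(.35,.75,-.32,-.05,.078,.092); print('rim',len(Q),rect(Q))
    Q,_=sel(.35,.75,-.36,-.20,.12,.3); print('lid',len(Q),rect(Q)); m=np.polyfit(Q[:,2],Q[:,1],1);print('y vs z',m, Q[:,2].max())
    Q,_=sel(.3,.58,.2,.4,.03,.25); print('can',len(Q),Q.min(0),Q.max(0))
    Q,_=sel(.45,.75,.3,.5,.03,.25); print('spray',len(Q),Q.min(0),Q.max(0))
    Q,_=sel(.4,.75,-.52,-.33,.03,.25); print('pots',len(Q),Q.min(0),Q.max(0))
E
```

```text
scene
bar 439 0.19975580740321805 ([[525.0, -54.0], [611.0, -181.0], [637.0, -163.0], [551.0, -37.0]], 31, 153)
outer 188 0.17708562498103614 ([[537.0, -43.0], [560.0, -51.0], [588.0, 38.0], [565.0, 46.0]], 93, 24)
[0.27600117 0.56671579]
inner 165 0.16131715052887804 ([[554.0, 168.0], [571.0, 71.0], [594.0, 76.0], [577.0, 172.0]], 23, 98)
[-0.20685957  0.60048353]
foot 596 0.017981045356397732 ((572.8119506835938, 170.99766540527344), 85.42977905273438)
rim 767 ([[421.0, -66.0], [422.0, -262.0], [667.0, -261.0], [666.0, -65.0]], 245, 196)
lid 588 ([[420.0, -248.0], [420.0, -263.0], [669.0, -261.0], [668.0, -246.0]], 249, 15)
y vs z [ 0.01116926 -0.25798516] 0.27943333258724734
can 1007 [0.38787535 0.20042423 0.03017475] [0.56736237 0.39862871 0.20310201]
spray 991 [0.45087194 0.30114104 0.0303868 ] [0.62693472 0.47816099 0.20626056]
pots 1547 [ 0.54190634 -0.51981044  0.03098926] [ 0.64446752 -0.40685595  0.17076477]
top
bar 403 0.20125702178054258 ([[526.0, -52.0], [611.0, -179.0], [636.0, -162.0], [551.0, -35.0]], 30, 153)
outer 165 0.17918952528159252 ([[533.0, -46.0], [557.0, -55.0], [591.0, 37.0], [567.0, 46.0]], 98, 25)
[0.31621437 0.56298248]
inner 177 0.1629204356665243 ([[554.0, 168.0], [571.0, 75.0], [593.0, 79.0], [577.0, 172.0]], 23, 94)
[-0.17571074  0.59472206]
foot 712 0.017770426934860372 ((569.6717529296875, 180.01089477539062), 120.6917953491211)
rim 790 ([[424.0, -68.0], [427.0, -250.0], [667.0, -246.0], [663.0, -64.0]], 239, 182)
lid 801 ([[422.0, -245.0], [422.0, -261.0], [666.0, -259.0], [666.0, -244.0]], 244, 15)
y vs z [-0.02940089 -0.24347336] 0.28938427447458026
can 876 [0.37441318 0.20003982 0.03009045] [0.56692967 0.39955122 0.19914729]
spray 611 [0.45064586 0.30094554 0.03067267] [0.62275677 0.48908801 0.2106389 ]
pots 1015 [ 0.43445747 -0.51695107  0.03088623] [ 0.64317555 -0.35100055  0.17574621]
```

```bash
cat >> h.py <<'E'
def supp(yaw,ang,hx=.0145,hz=.011):
    d=np.radians(ang-yaw); return hx*abs(np.cos(d))+hz*abs(np.sin(d))
def rows(wps,g=-1,o=None):
    "wps: list of (x,y,z,yaw) world TCP"
    o=o or sensors.get_obs(); from scipy.spatial.transform import Rotation as Ro
    R0=Ro.from_euler('xyz',o['tcp_rot'],degrees=True).as_matrix(); out=[]
    for x,y,z,yaw in wps:
        s=R0.T@(np.array([x,y,z])-o['ee_pos'])*100
        dy=(yaw-o['tcp_rot'][2]+180)%360-180
        out+= [round(float(s[0]),1),round(float(s[1]),1),round(float(s[2]),1),0,round(float(-dy)),0,g]
    print(o['time'],np.round(o['ee_pos'],3),np.round(o['tcp_rot'],1)); print('  '.join(','.join(f'{v:g}' for v in out[i:i+7])+',' for i in range(0,len(out),7)))
def pushpt(piv,th,r,hw,side,yaw,gap):
    "side -1: finger on clockwise side of the link (pushes anticlockwise)"
    t=np.radians(th); e=np.array([np.cos(t),np.sin(t)]); n=side*np.array([-np.sin(t),np.cos(t)])
    return np.array(piv)+r*e+n*(hw+gap+supp(yaw,th+side*90))
E
python3 - <<'E'
from h import *
W=(.546,-.057)
p=pushpt(W,-55.7,.095,.015,-1,-17,.012); print(p)
rows([(.171,-.523,.42,-71.85),(.3,-.40,.42,-50),(p[0],p[1],.42,-17),(p[0],p[1],.253,-17)])
E
```

```text
[ 0.56264906 -0.1606412 ]
1.7 [ 0.171 -0.523  0.304] [-90.    0.  -71.8]
0,-11.6,-0,0,0,0,-1,  -7.6,-11.6,16,0,-22,0,-1,  -22.2,-11.6,48.5,0,-55,0,-1,  -22.2,5.1,48.5,0,-55,0,-1,
```

Emit:
arm_command:
  rows: [0,-11.6,0,0,0,0,-1,0,-11.6,0,0,0,0,-1,0,-11.6,0,0,0,0,-1,0,-11.6,0,0,0,0,-1,-2,-11.6,4,0,-5,0,-1,-4,-11.6,8,0,-10,0,-1,-6,-11.6,12,0,-16,0,-1,-8,-11.6,16,0,-22,0,-1,-9.5,-11.6,20,0,-27,0,-1,-11,-11.6,24,0,-32,0,-1,-13,-11.6,28,0,-37,0,-1,-15,-11.6,32,0,-42,0,-1]

```text
time: 2.7
ee_pos: [0.4154, -0.293, 0.4199]
tcp_rot: [-90.0, -0.0, -29.6]
wrist_force: [0.8, -1.7, -0.6]
opening: -0.0001
```

Run:
```python
from h import *
rows([(.5626,-.1606,.42,-17),(.5626,-.1606,.253,-17)])
o=sensors.get_obs(); print(o['opening'],o['wrist_force'])
```

```text
2.7 [ 0.415 -0.293  0.42 ] [-90.   -0.  -29.6]
6.3,-0,18.8,0,-13,0,-1,  6.3,16.7,18.8,0,-13,0,-1,
-7.189060137128002e-05 [ 0.79379047 -1.71701859 -0.63599742]
```

Emit:
arm_command:
  rows: [2,0,6,0,-4,0,-1,4,0,12,0,-9,0,-1,6.3,0,18.8,0,-13,0,-1,6.3,0,18.8,0,-13,0,-1,6.3,0,18.8,0,-13,0,-1,6.3,4,18.8,0,-13,0,-1,6.3,8,18.8,0,-13,0,-1,6.3,12,18.8,0,-13,0,-1,6.3,15,18.8,0,-13,0,-1,6.3,16.7,18.8,0,-13,0,-1,6.3,16.7,18.8,0,-13,0,-1]

```text
time: 3.62
ee_pos: [0.5611, -0.1624, 0.2482]
tcp_rot: [-90.0, 0.4, -16.8]
wrist_force: [-1.1, -0.2, -0.1]
opening: 0.0001
```

Run:
```python
from h import *
o=sensors.get_obs(); print(o['wrist_force'])
W=(.546,-.057)
wp=[]
for th in np.linspace(-55.7,73.1,25)[1:]:
    p=pushpt(W,th,.095,.015,-1,-17,0); wp.append((p[0],p[1],.253,-17))
rows(wp)
c=shot('scene','s1')
x,y,w,h=90,100,330,220
cv2.imwrite('pics/s1z.png',cv2.resize(c['pixels'][y:y+h,x:x+w],None,fx=2.4,fy=2.4))
```

```text
[-1.09786972 -0.21451695 -0.12509286]
3.6167 [ 0.561 -0.162  0.248] [-90.    0.4 -16.8]
1.6,-0.5,1.7,0,0,0,-1,  2.4,-0.5,2.4,0,0,0,-1,  3.1,-0.5,3.1,0,0,0,-1,  3.7,-0.5,4,0,0,0,-1,  4.2,-0.5,4.9,0,0,0,-1,  4.6,-0.5,5.8,0,0,0,-1,  4.9,-0.5,6.8,0,0,0,-1,  5.2,-0.5,7.6,0,0,0,-1,  5.3,-0.5,8.4,0,0,0,-1,  5.4,-0.5,9.2,0,0,0,-1,  5.5,-0.5,10.1,0,0,0,-1,  5.4,-0.5,10.9,0,0,0,-1,  5.3,-0.5,11.8,0,0,0,-1,  5.1,-0.5,12.7,0,0,0,-1,  4.8,-0.5,13.5,0,0,0,-1,  4.4,-0.5,14.3,0,0,0,-1,  3.9,-0.5,15.2,0,0,0,-1,  3.4,-0.5,15.9,0,0,0,-1,  2.7,-0.5,16.6,0,0,0,-1,  2,-0.5,17.3,0,0,0,-1,  1.2,-0.5,17.9,0,0,0,-1,  0.4,-0.5,18.4,0,0,0,-1,  -0.6,-0.5,18.8,0,0,0,-1,  -1.5,-0.5,19.2,0,0,0,-1,
```

View pics/s1z.png

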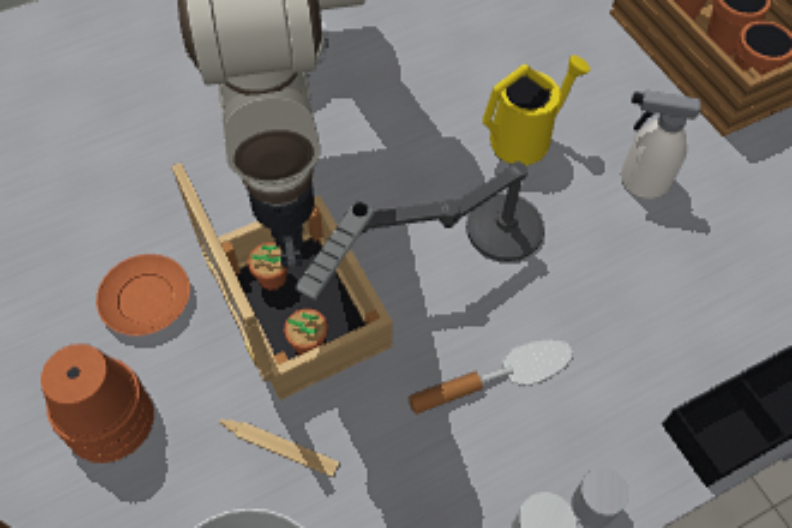

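Fingers are at (290,250), just beside the bar at (320,265) and clear of it. I'll check that the arm has settled, then push.

Run:
```python
from h import *
o=sensors.get_obs(); print(o['time'],o['ee_pos'],o['wrist_force'])
```

```text
3.6667 [ 0.56165112 -0.16265992  0.25118346] [ 1.03006325 -0.56819049  0.51518196]
```

Emit:
arm_command:
  rows: [1,0,1,0,0,0,-1,1.6,0,1.7,0,0,0,-1,2.4,0,2.4,0,0,0,-1,3.1,0,3.1,0,0,0,-1,3.7,0,4,0,0,0,-1,4.2,0,4.9,0,0,0,-1,4.6,0,5.8,0,0,0,-1,4.9,0,6.8,0,0,0,-1,5.2,0,7.6,0,0,0,-1,5.3,0,8.4,0,0,0,-1,5.4,0,9.2,0,0,0,-1,5.4,0,9.2,0,0,0,-1]

```text
time: 4.67
ee_pos: [0.6412, -0.089, 0.2528]
tcp_rot: [-90.0, 0.0, -16.8]
wrist_force: [0.6, 0.1, -0.9]
opening: 0.0004
```

```bash
cat >> h.py <<'E'
def sel(P,x0,x1,y0,y1,z0,z1):
    m=(P[:,0]>x0)&(P[:,0]<x1)&(P[:,1]>y0)&(P[:,1]<y1)&(P[:,2]>z0)&(P[:,2]<z1); return P[m]
def zoom(c,tag,x=90,y=100,w=330,h=220):
    cv2.imwrite(f'pics/{tag}.png',cv2.resize(c['pixels'][y:y+h,x:x+w],None,fx=2.4,fy=2.4))
E
python3 - <<'E'
from h import *
o=sensors.get_obs(); print(o['time'],o['ee_pos'],o['wrist_force'],o['tcp_rot'])
c=shot('scene','s2'); zoom(c,'s2z')
W=(.546,-.057)
wp=[]
for th in np.linspace(-55.7,73.1,25)[11:]:
    p=pushpt(W,th,.095,.015,-1,-17,0); wp.append((p[0],p[1],.253,-17))
rows(wp)
E
```

```text
4.6667 [ 0.64119896 -0.08898751  0.252788  ] [ 0.58506015  0.10129733 -0.87710582] [-8.99752752e+01  2.24060254e-03 -1.67752061e+01]
4.7167 [ 0.641 -0.09   0.253] [-90.    0.  -16.8]
-0.1,-0,0.8,0,0,0,-1,  -0.1,-0,1.7,0,0,0,-1,  -0.2,-0,2.5,0,0,0,-1,  -0.4,-0,3.4,0,0,0,-1,  -0.7,-0,4.2,0,0,0,-1,  -1.1,-0,5.1,0,0,0,-1,  -1.6,-0,5.9,0,0,0,-1,  -2.2,-0,6.6,0,0,0,-1,  -2.8,-0,7.4,0,0,0,-1,  -3.5,-0,8,0,0,0,-1,  -4.3,-0,8.6,0,0,0,-1,  -5.2,-0,9.1,0,0,0,-1,  -6.1,-0,9.6,0,0,0,-1,  -7.1,-0,9.9,0,0,0,-1,
```

View pics/s2z.png

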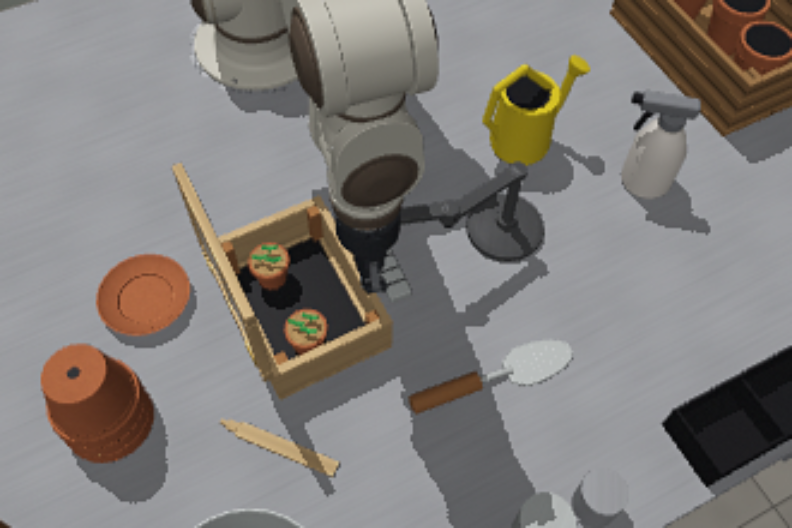

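The bar is swinging as planned, with its end now at (400,285). Continuing.

Emit:
arm_command:
  rows: [-0.1,0,1.2,0,0,0,-1,-0.2,0,2.5,0,0,0,-1,-0.4,0,3.4,0,0,0,-1,-0.7,0,4.2,0,0,0,-1,-1.1,0,5.1,0,0,0,-1,-1.6,0,5.9,0,0,0,-1,-2.2,0,6.6,0,0,0,-1,-2.8,0,7.4,0,0,0,-1,-3.5,0,8,0,0,0,-1,-4.3,0,8.6,0,0,0,-1,-5.2,0,9.1,0,0,0,-1,-5.2,0,9.1,0,0,0,-1]

```text
time: 5.72
ee_pos: [0.6161, 0.0131, 0.2534]
tcp_rot: [-90.0, 0.0, -16.8]
wrist_force: [-0.4, 0.3, -0.1]
opening: -0.0002
```

Run:
```python
from h import *
o=sensors.get_obs(); print(o['time'],o['ee_pos'],o['wrist_force'],o['tcp_rot'])
for n in ['scene','top']:
    c=shot(n,n+'3'); zoom(c,n+'3z'); P,C=cloud(c)
    Q=sel(P,.5,.70,-.08,.12,.19,.21); Q=Q[:]; print(n,len(Q),rect(Q))
```

```text
5.7167 [0.61607932 0.0130659  0.25336368] [-0.42806579  0.3276833  -0.1473195 ] [-8.99726141e+01  7.58948268e-03 -1.67870552e+01]
scene 320 ([[525.0, -58.0], [573.0, -86.0], [648.0, 43.0], [599.0, 71.0]], 150, 56)
top 57 ([[528.0, -67.0], [560.0, -72.0], [564.0, -49.0], [531.0, -44.0]], 23, 33)
```

View pics/scene3z.png

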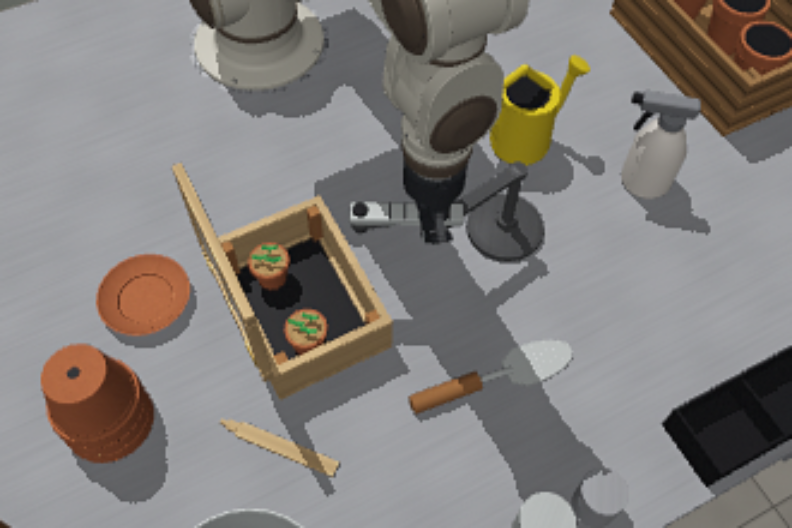

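Emit:
arm_command:
  rows: [-0.5,0,0.3,0,0,0,-1,-1,0,0.5,0,0,0,-1,-1.5,0,0.7,0,0,0,-1,-1.7,0,0.8,0,0,0,-1,-1.9,0,0.8,0,0,0,-1,-1.9,0,0.8,0,0,0,-1]

```text
time: 6.32
ee_pos: [0.6014, 0.025, 0.253]
tcp_rot: [-90.0, -0.0, -16.8]
wrist_force: [0.5, 0.5, 0.4]
opening: -0.0
```

```bash
cat >> h.py <<'E'
def bright(c,P):pass
E
python3 - <<'E'
from h import *
o=sensors.get_obs(); print(o['time'],o['ee_pos'],o['wrist_force'],o['tcp_rot'])
c=shot('scene','s4'); zoom(c,'s4z',180,160,150,80); P,C=cloud(c)
Q=P[(P[:,2]>.192)&(P[:,2]<.207)&(P[:,0]>.5)&(P[:,0]<.62)&(P[:,1]>-.09)&(P[:,1]<.1)&(C.min(1)>120)]; print(len(Q),rect(Q)); 
i=cv2.resize(c['pixels'][150:240,200:330],None,fx=6,fy=6,interpolation=cv2.INTER_CUBIC); cv2.imwrite('pics/s4z.png',i)
E
```

```text
6.3167 [0.60136306 0.02497651 0.25304007] [0.5261253  0.45753288 0.36759732] [-8.99869514e+01 -2.94144700e-02 -1.68405281e+01]
122 ([[527.0, -64.0], [555.0, -74.0], [605.0, 69.0], [577.0, 79.0]], 152, 30)
```

View pics/s4z.png

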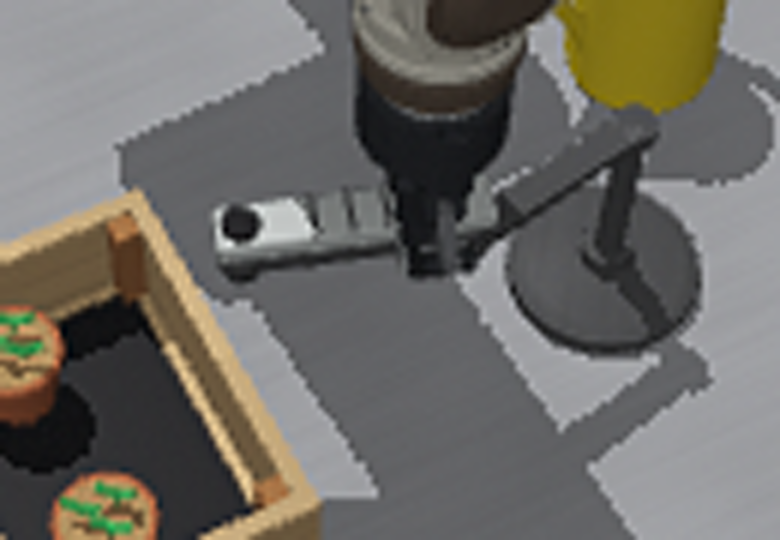

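The bar is almost over the arm, at about 71°. I'll creep until the force rises at the stop.

Emit:
arm_command:
  rows: [-0.2,0,0,0,0,0,-1,-0.3,0,0,0,0,0,-1,-0.3,0,0,0,0,0,-1]

```text
time: 6.62
ee_pos: [0.5992, 0.0249, 0.2531]
tcp_rot: [-90.1, -0.1, -16.9]
wrist_force: [4.8, -4.5, -1.0]
opening: -0.0006
```

Emit:
arm_command:
  rows: [-0.2,0,0,0,0,0,-1,-0.3,0,0,0,0,0,-1,-0.3,0,0,0,0,0,-1]

```text
time: 6.87
ee_pos: [0.5965, 0.025, 0.2531]
tcp_rot: [-90.1, -0.2, -16.9]
wrist_force: [6.2, -9.4, -0.1]
opening: 0.0004
```

Run:
```python
from h import *
o=sensors.get_obs(); print(o['time'],o['ee_pos'],o['wrist_force'],o['torque'])
for n,b in [('scene',(150,240,200,330)),('top',(150,240,190,320))]:
    c=shot(n,n+'5'); P,C=cloud(c)
    m=lambda z0,z1,y0,y1,x1=.62:(P[:,2]>z0)&(P[:,2]<z1)&(P[:,0]>.5)&(P[:,0]<x1)&(P[:,1]>y0)&(P[:,1]<y1)
    Q=P[m(.192,.207,-.09,.1)&(C.min(1)>120)]; print(n,len(Q),rect(Q)); 
    i=cv2.resize(c['pixels'][b[0]:b[1],b[2]:b[3]],None,fx=6,fy=6,interpolation=cv2.INTER_CUBIC); cv2.imwrite(f'pics/{n}5z.png',i)
```

```text
6.8667 [0.5964585  0.02500368 0.25311893] [ 6.22721555 -9.38212008 -0.0622809 ] [-1.77786531 -1.13203857  0.06067411]
scene 115 ([[522.0, -64.0], [549.0, -73.0], [599.0, 71.0], [573.0, 80.0]], 152, 28)
top 56 ([[521.0, -62.0], [549.0, -72.0], [562.0, -33.0], [534.0, -24.0]], 41, 30)
```

View pics/scene5z.png

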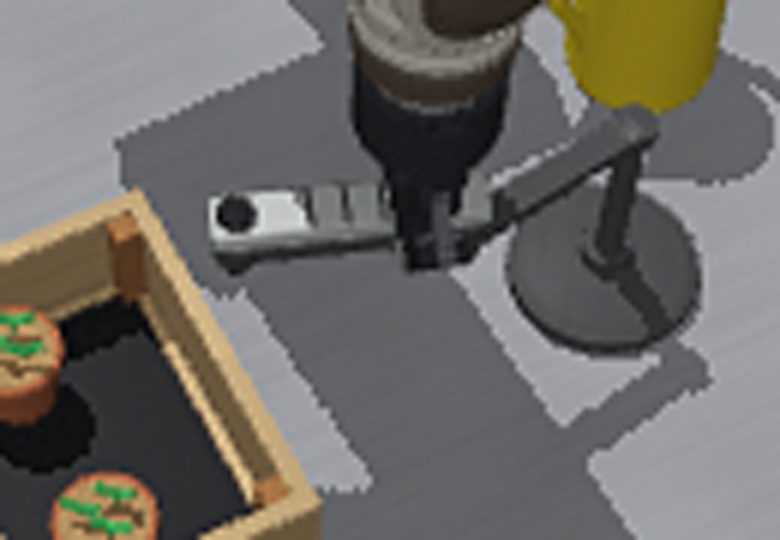

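The outer arm has started to move with the bar (wrist pivot at (237,212), was (240,222)), so the bar is on its stop. Next I back off, check the fold, and set up the outer-arm push.

Emit:
arm_command:
  rows: [1,0,0,0,0,0,-1,2.5,0,0,0,0,0,-1,2.5,0,-3,0,0,0,-1,2.5,0,-6.5,0,0,0,-1,2.5,1.2,-6.5,0,0,0,-1,2.5,1.2,-6.5,0,0,0,-1]

```text
time: 7.47
ee_pos: [0.6001, -0.0444, 0.2392]
tcp_rot: [-90.0, 0.1, -17.0]
wrist_force: [-0.9, 0.2, -1.9]
opening: -0.0
```

```bash
cat >> h.py <<'E'
def barfit(c,x0=.4,x1=.75,y0=-.1,y1=.35,thr=120):
    P,C=cloud(c)
    Q=P[(P[:,2]>.190)&(P[:,2]<.207)&(P[:,0]>x0)&(P[:,0]<x1)&(P[:,1]>y0)&(P[:,1]<y1)&(C.min(1)>thr)&(C.max(1)-C.min(1)<50)]; return len(Q),rect(Q)
E
python3 - <<'E'
from h import *
o=sensors.get_obs(); print(o['time'],o['ee_pos'],o['wrist_force'])
c=shot('scene','s6'); print(barfit(c,.5,.62,-.09,.1))
cv2.imwrite('pics/s6z.png',cv2.resize(c['pixels'][150:240,200:330],None,fx=6,fy=6,interpolation=cv2.INTER_CUBIC))
c=shot('top','t6'); print(barfit(c,.5,.62,-.09,.1))
E=(.5805,.063)
wp=[]
for th in np.linspace(-109,-259.4,26)[:]:
    yaw=-17+27*(-109-th)/150
    p=pushpt(E,th,.10,.015,1,yaw,0); wp.append((p[0],p[1],.241,yaw))
rows(wp)
E
```

```text
7.4667 [ 0.60005356 -0.04437751  0.23915668] [-0.9093775   0.16681226 -1.87718063]
(73, ([[521.0, -64.0], [548.0, -73.0], [599.0, 70.0], [573.0, 79.0]], 152, 28))
(58, ([[553.0, 27.0], [581.0, 18.0], [599.0, 73.0], [572.0, 82.0]], 58, 29))
7.5667 [ 0.601 -0.043  0.241] [-90.    0.1 -16.9]
-2.4,-0,-0.6,0,0,0,-1,  -3.3,-0,-0.8,0,-1,0,-1,  -4.3,-0,-0.9,0,-2,0,-1,  -5.4,-0,-1,0,-3,0,-1,  -6.4,-0,-0.9,0,-4,0,-1,  -7.5,-0,-0.7,0,-5,0,-1,  -8.6,-0,-0.4,0,-6,0,-1,  -9.6,-0,0.1,0,-7,0,-1,  -10.6,-0,0.7,0,-9,0,-1,  -11.6,-0,1.4,0,-10,0,-1,  -12.5,-0,2.3,0,-11,0,-1,  -13.2,-0,3.2,0,-12,0,-1,  -13.9,-0,4.3,0,-13,0,-1,  -14.4,-0,5.2,0,-14,0,-1,  -14.8,-0,6,0,-15,0,-1,  -15.1,-0,7,0,-16,0,-1,  -15.3,-0,7.9,0,-17,0,-1,  -15.5,-0,8.9,0,-18,0,-1,  -15.5,-0,10,0,-19,0,-1,  -15.4,-0,11,0,-20,0,-1,  -15.2,-0,12.1,0,-22,0,-1,  -14.9,-0,13.2,0,-23,0,-1,  -14.4,-0,14.2,0,-24,0,-1,  -13.8,-0,15.2,0,-25,0,-1,  -13.1,-0,16.2,0,-26,0,-1,  -12.2,-0,17,0,-27,0,-1,
```

View pics/s6z.png

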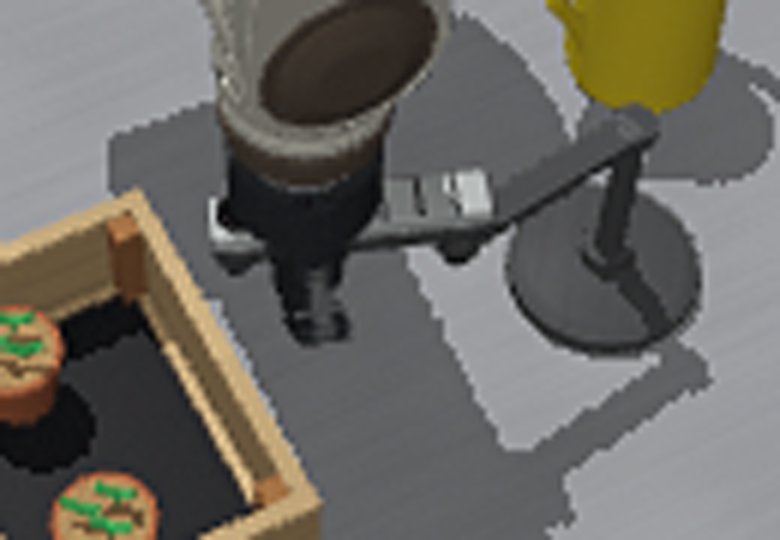

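The bar lies fully over the outer arm, with its end at (475,190) above the elbow at (460,245). Pushing the outer arm clockwise.

Emit:
arm_command:
  rows: [-1.2,0,-0.4,0,0,0,-1,-2.4,0,-0.6,0,0,0,-1,-3.3,0,-0.8,0,-1,0,-1,-4.3,0,-0.9,0,-2,0,-1,-5.4,0,-1,0,-3,0,-1,-6.4,0,-0.9,0,-4,0,-1,-7.5,0,-0.7,0,-5,0,-1,-8.6,0,-0.4,0,-6,0,-1,-9.6,0,0.1,0,-7,0,-1,-10.6,0,0.7,0,-9,0,-1,-11.6,0,1.4,0,-10,0,-1,-11.6,0,1.4,0,-10,0,-1]

```text
time: 8.57
ee_pos: [0.4924, 0.0058, 0.2411]
tcp_rot: [-90.0, 0.0, -6.7]
wrist_force: [1.3, -0.8, 0.5]
opening: 0.0001
```

Run:
```python
from h import *
o=sensors.get_obs(); print(o['time'],o['ee_pos'],o['wrist_force'])
c=shot('scene','s7'); print(barfit(c,.4,.64,-.09,.15))
cv2.imwrite('pics/s7z.png',cv2.resize(c['pixels'][120:240,180:340],None,fx=5,fy=5,interpolation=cv2.INTER_CUBIC))
E=(.5805,.063)
wp=[]
for th in np.linspace(-109,-259.4,26)[10:]:
    yaw=-17+27*(-109-th)/150
    p=pushpt(E,th,.10,.015,1,yaw,0); wp.append((p[0],p[1],.241,yaw))
rows(wp)
```

```text
8.5667 [0.49244133 0.00577316 0.24107218] [ 1.28129536 -0.8348878   0.51388565]
(38, ([[480.0, 45.0], [489.0, 17.0], [596.0, 53.0], [587.0, 81.0]], 113, 29))
8.6167 [0.493 0.005 0.241] [-90.    0.   -6.7]
-0.6,0,0.9,0,-1,0,-1,  -1.2,0,2,0,-2,0,-1,  -1.7,0,3.1,0,-3,0,-1,  -2,0,4.1,0,-4,0,-1,  -2.3,0,5,0,-5,0,-1,  -2.4,0,6,0,-6,0,-1,  -2.5,0,7,0,-7,0,-1,  -2.4,0,8,0,-8,0,-1,  -2.3,0,9,0,-9,0,-1,  -2,0,10.1,0,-10,0,-1,  -1.6,0,11.1,0,-11,0,-1,  -1.1,0,12.1,0,-12,0,-1,  -0.4,0,13,0,-14,0,-1,  0.3,0,13.9,0,-15,0,-1,  1.2,0,14.7,0,-16,0,-1,  2.2,0,15.4,0,-17,0,-1,
```

View pics/s7z.png

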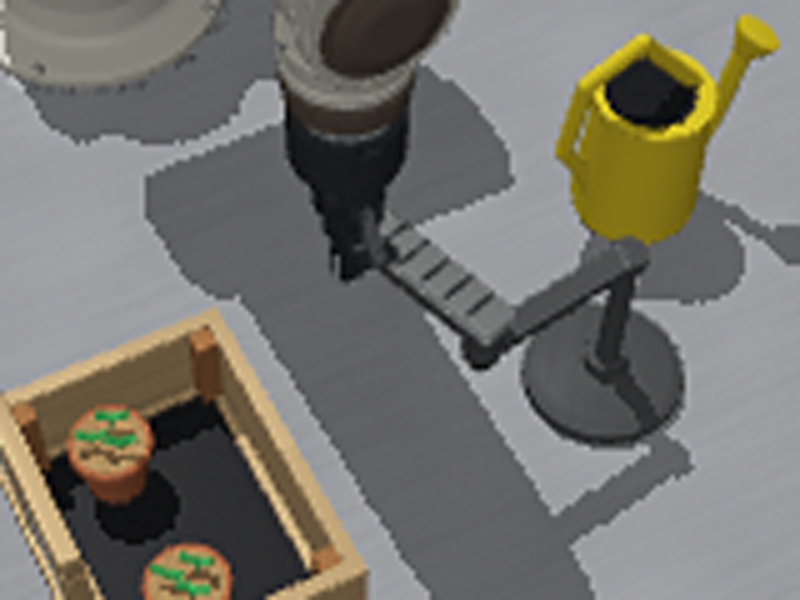

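Bar and outer arm turn together and the elbow holds still at (480,350). Continuing.

Emit:
arm_command:
  rows: [-0.6,0,0.9,0,-1,0,-1,-1.2,0,2,0,-2,0,-1,-1.7,0,3.1,0,-3,0,-1,-2,0,4.1,0,-4,0,-1,-2.3,0,5,0,-5,0,-1,-2.4,0,6,0,-6,0,-1,-2.5,0,7,0,-7,0,-1,-2.4,0,8,0,-8,0,-1,-2.3,0,9,0,-9,0,-1,-2,0,10.1,0,-10,0,-1,-1.6,0,11.1,0,-11,0,-1,-1.6,0,11.1,0,-11,0,-1]

```text
time: 9.62
ee_pos: [0.492, 0.1181, 0.2405]
tcp_rot: [-89.9, 0.0, 4.3]
wrist_force: [0.3, 0.3, -0.1]
opening: -0.0002
```

Run:
```python
from h import *
o=sensors.get_obs(); print(o['time'],o['ee_pos'],o['wrist_force'])
c=shot('scene','s8'); print(barfit(c,.4,.64,-.09,.25))
cv2.imwrite('pics/s8z.png',cv2.resize(c['pixels'][120:240,180:340],None,fx=5,fy=5,interpolation=cv2.INTER_CUBIC))
E=(.5805,.063)
wp=[]
for th in np.linspace(-109,-259.4,26)[21:]:
    yaw=-17+27*(-109-th)/150
    p=pushpt(E,th,.10,.015,1,yaw,0); wp.append((p[0],p[1],.241,yaw))
rows(wp)
```

```text
9.6167 [0.49196518 0.11806556 0.24049813] [ 0.25486609  0.28144917 -0.11652221]
(38, ([[481.0, 156.0], [579.0, 41.0], [599.0, 59.0], [501.0, 173.0]], 26, 151))
9.6667 [0.492 0.117 0.24 ] [-90.    0.    4.3]
0.6,-0.1,0.9,0,-1,0,-1,  1.4,-0.1,1.7,0,-3,0,-1,  2.3,-0.1,2.4,0,-4,0,-1,  3.3,-0.1,3,0,-5,0,-1,  4.4,-0.1,3.5,0,-6,0,-1,
```

View pics/s8z.png

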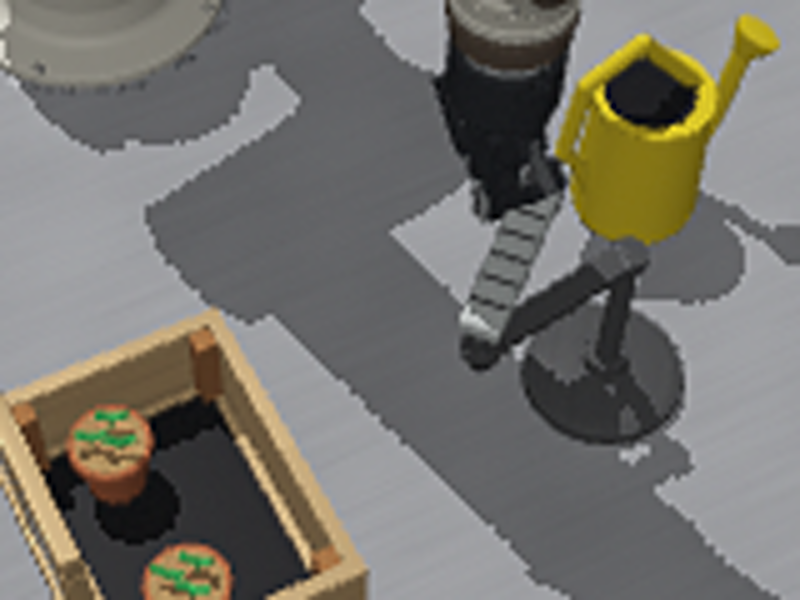

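Emit:
arm_command:
  rows: [0.6,0,0.9,0,-1,0,-1,1.4,0,1.7,0,-3,0,-1,2.3,0,2.4,0,-4,0,-1,2.8,0,2.7,0,-5,0,-1,3.3,0,3,0,-6,0,-1,3.8,0,3.2,0,-6,0,-1,3.8,0,3.2,0,-6,0,-1]

```text
time: 10.25
ee_pos: [0.5276, 0.1514, 0.2406]
tcp_rot: [-90.0, 0.0, 10.2]
wrist_force: [0.0, 0.1, 0.1]
opening: 0.0002
```

Run:
```python
from h import *
o=sensors.get_obs(); print(o['time'],o['ee_pos'],o['wrist_force'],o['tcp_rot'])
c=shot('scene','s9'); print(barfit(c,.4,.64,-.09,.25))
cv2.imwrite('pics/s9z.png',cv2.resize(c['pixels'][140:230,240,None].repeat(1,1) if 0 else c['pixels'][140:230,230:350],None,fx=6,fy=6,interpolation=cv2.INTER_CUBIC))
```

```text
10.25 [0.5275731  0.15140538 0.2405878 ] [0.01577362 0.12653825 0.12411995] [-8.99730487e+01  1.59744186e-03  1.01605582e+01]
(90, ([[532.0, 189.0], [569.0, 43.0], [598.0, 50.0], [560.0, 196.0]], 29, 151))
```

View pics/s9z.png

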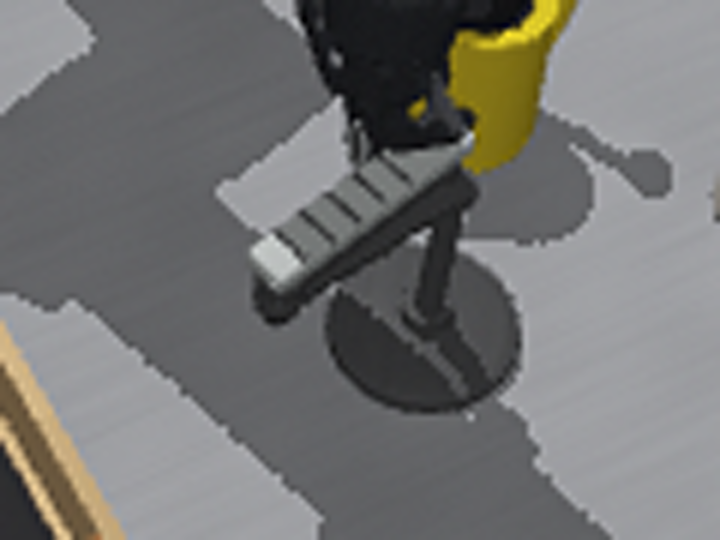

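About 4° remain. Creeping on with force checks.

Emit:
arm_command:
  rows: [0.3,0,0,0,0,0,-1,0.6,0,0.1,0,0,0,-1,0.6,0,0.1,0,0,0,-1]

```text
time: 10.55
ee_pos: [0.5328, 0.153, 0.2409]
tcp_rot: [-90.0, -0.0, 10.1]
wrist_force: [-1.5, 0.3, 0.9]
opening: 0.0003
```

Emit:
arm_command:
  rows: [0.2,0,0,0,0,0,-1,0.3,0,0,0,0,0,-1,0.3,0,0,0,0,0,-1]

```text
time: 10.8
ee_pos: [0.5355, 0.1537, 0.2409]
tcp_rot: [-90.0, 0.0, 10.2]
wrist_force: [-2.4, 1.3, 1.2]
opening: -0.0002
```

Emit:
arm_command:
  rows: [0.2,0,0,0,0,0,-1,0.3,0,0,0,0,0,-1,0.3,0,0,0,0,0,-1]

```text
time: 11.05
ee_pos: [0.5378, 0.1541, 0.2409]
tcp_rot: [-90.0, 0.1, 10.2]
wrist_force: [-7.3, 1.2, 1.7]
opening: 0.0002
```

Emit:
arm_command:
  rows: [0.1,0,0,0,0,0,-1,0.2,0,0,0,0,0,-1,0.2,0,0,0,0,0,-1]

```text
time: 11.3
ee_pos: [0.5383, 0.1542, 0.2408]
tcp_rot: [-90.0, 0.3, 10.2]
wrist_force: [-17.2, -0.6, 4.4]
opening: -0.0001
```

Run:
```python
from h import *
o=sensors.get_obs(); print(o['time'],o['ee_pos'],o['wrist_force'],o['tcp_rot'])
c=shot('scene','s10'); print(barfit(c,.4,.64,-.09,.25))
cv2.imwrite('pics/s10z.png',cv2.resize(c['pixels'][140:230,230:350],None,fx=6,fy=6,interpolation=cv2.INTER_CUBIC))
```

```text
11.3 [0.53834907 0.15422182 0.24079857] [-17.18185492  -0.62024324   4.41890083] [-89.97274779   0.29103375  10.17203858]
(93, ([[544.0, 194.0], [567.0, 45.0], [597.0, 50.0], [574.0, 198.0]], 31, 150))
```

View pics/s10z.png

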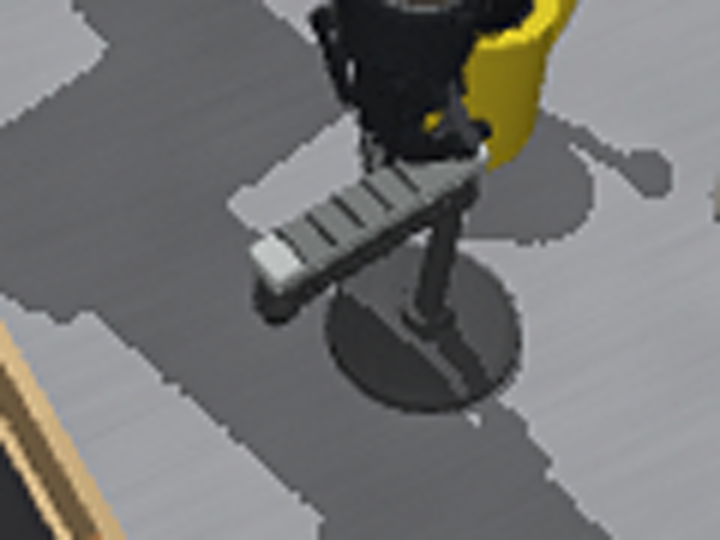

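The force rose to 17 N with the bar lying over the inner arm at 98.7°, so the outer arm is on its stop. Backing off and setting up behind the inner arm near the elbow.

Emit:
arm_command:
  rows: [-1,0,0,0,0,0,-1,-2.5,0,0,0,0,0,-1,-2.5,0,-3,0,0,0,-1,-2.2,0,-6,0,0,0,-1,-2,1.4,-6.7,0,0,0,-1,-2,1.4,-6.7,0,0,0,-1]

```text
time: 11.85
ee_pos: [0.5339, 0.0827, 0.2273]
tcp_rot: [-90.1, -0.2, 10.0]
wrist_force: [0.4, 0.0, 3.5]
opening: -0.0
```

Run:
```python
from h import *
o=sensors.get_obs(); print(o['time'],o['ee_pos'],o['wrist_force'],o['q'])
c=shot('scene','s11'); print(barfit(c,.4,.64,-.09,.25))
cv2.imwrite('pics/s11z.png',cv2.resize(c['pixels'][140:230,230:350],None,fx=6,fy=6,interpolation=cv2.INTER_CUBIC))
c=shot('top','t11'); print(barfit(c,.4,.64,-.09,.25))
E=(.560,.191)
wp=[]
for i,th in enumerate(np.linspace(-81.3,55,29)[:]):
    yaw=10-45*i/28
    p=pushpt(E,th,.10,.015,-1,yaw,0); wp.append((p[0],p[1],.227,yaw))
rows(wp)
```

```text
11.85 [0.5338873  0.08267136 0.22725111] [0.41012582 0.03916034 3.48086248] [ 8.84381295  2.59718483 -0.91166783 86.30212609 -0.105778   88.87170521]
(118, ([[545.0, 194.0], [568.0, 45.0], [598.0, 50.0], [575.0, 199.0]], 30, 151))
(0, ([[0.0, 0.0], [0.0, 0.0], [0.0, 0.0], [0.0, 0.0]], 0, 0))
11.95 [0.533 0.084 0.228] [-90.   -0.1  10.1]
1.3,0.1,0.1,0,0,0,-1,  2.1,0.1,-0.1,0,2,0,-1,  2.9,0.1,-0.3,0,3,0,-1,  3.7,0.1,-0.4,0,5,0,-1,  4.5,0.1,-0.5,0,6,0,-1,  5.4,0.1,-0.5,0,8,0,-1,  6.2,0.1,-0.4,0,10,0,-1,  7.1,0.1,-0.2,0,11,0,-1,  8,0.1,0.1,0,13,0,-1,  8.9,0.1,0.5,0,15,0,-1,  9.7,0.1,1,0,16,0,-1,  10.6,0.1,1.5,0,18,0,-1,  11.3,0.1,2.2,0,19,0,-1,  12,0.1,2.9,0,21,0,-1,  12.7,0.1,3.7,0,23,0,-1,  13.1,0.1,4.3,0,24,0,-1,  13.6,0.1,4.9,0,26,0,-1,  13.9,0.1,5.6,0,27,0,-1,  14.3,0.1,6.3,0,29,0,-1,  14.6,0.1,7,0,31,0,-1,  14.8,0.1,7.8,0,32,0,-1,  15,0.1,8.7,0,34,0,-1,  15,0.1,9.6,0,35,0,-1,  15,0.1,10.5,0,37,0,-1,  14.9,0.1,11.4,0,39,0,-1,  14.8,0.1,12.3,0,40,0,-1,  14.5,0.1,13.2,0,42,0,-1,  14.1,0.1,14.1,0,43,0,-1,  13.7,0.1,15,0,45,0,-1,
```

View pics/s11z.png

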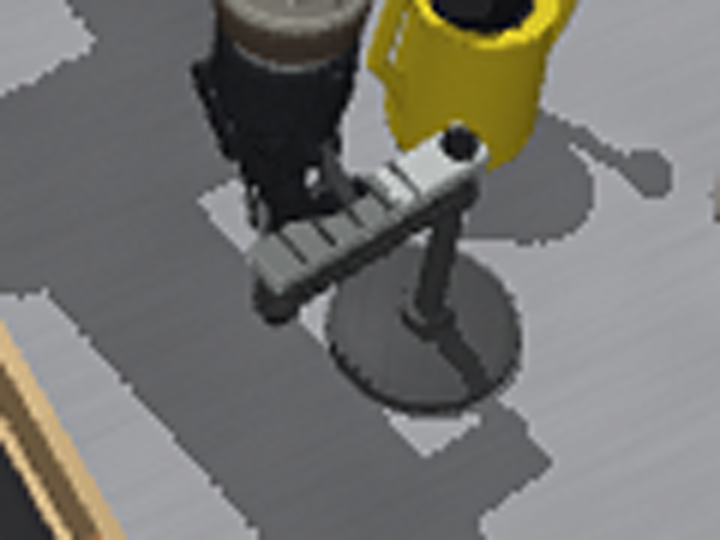

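All three links are stacked, with the wrist pivot at (460,145) over the post. Pushing the stack anticlockwise.

Emit:
arm_command:
  rows: [0.7,0,0.1,0,0,0,-1,1.3,0,0.1,0,0,0,-1,2.1,0,-0.1,0,2,0,-1,2.9,0,-0.3,0,3,0,-1,3.7,0,-0.4,0,5,0,-1,4.5,0,-0.5,0,6,0,-1,5.4,0,-0.5,0,8,0,-1,6.2,0,-0.4,0,10,0,-1,7.1,0,-0.2,0,11,0,-1,8,0,0.1,0,13,0,-1,8,0,0.1,0,13,0,-1]

```text
time: 12.87
ee_pos: [0.6118, 0.1014, 0.2275]
tcp_rot: [-90.0, -0.0, -2.9]
wrist_force: [-5.1, 1.2, 9.2]
opening: -0.0003
```

Run:
```python
from h import *
o=sensors.get_obs(); print(o['time'],o['ee_pos'],o['wrist_force'],o['tcp_rot'])
c=shot('scene','s12'); print(barfit(c,.4,.74,-.09,.25))
cv2.imwrite('pics/s12z.png',cv2.resize(c['pixels'][140:240,220:350],None,fx=6,fy=6,interpolation=cv2.INTER_CUBIC))
E=(.560,.191)
wp=[]
for i,th in list(enumerate(np.linspace(-81.3,55,29)))[8:20]:
    yaw=10-45*i/28
    p=pushpt(E,th,.10,.015,-1,yaw,0); wp.append((p[0],p[1],.227,yaw))
rows(wp)
```

```text
12.8667 [0.61178796 0.10142936 0.22750156] [-5.08396215  1.22842109  9.18477805] [-8.99774740e+01 -7.71722374e-03 -2.89179740e+00]
(65, ([[557.0, 198.0], [660.0, 87.0], [677.0, 103.0], [574.0, 213.0]], 23, 151))
12.9167 [0.612 0.101 0.228] [-90.   -0.   -2.8]
0,0.1,-0.2,0,0,0,-1,  0.8,0.1,0.4,0,2,0,-1,  1.5,0.1,1,0,3,0,-1,  2.2,0.1,1.7,0,5,0,-1,  2.8,0.1,2.5,0,6,0,-1,  3.3,0.1,3.4,0,8,0,-1,  3.8,0.1,4.3,0,10,0,-1,  4.1,0.1,5,0,11,0,-1,  4.4,0.1,5.7,0,13,0,-1,  4.6,0.1,6.5,0,15,0,-1,  4.8,0.1,7.2,0,16,0,-1,  4.9,0.1,8,0,18,0,-1,
```

View pics/s12z.png

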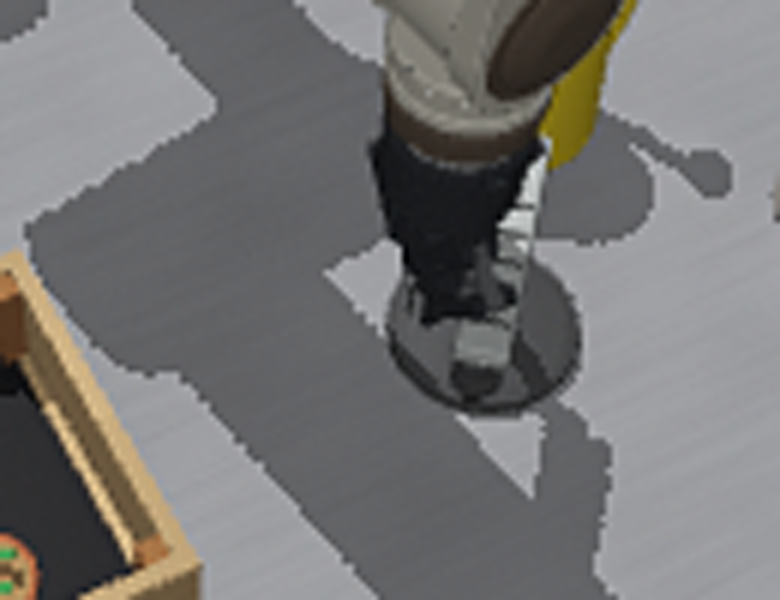

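Emit:
arm_command:
  rows: [0.4,0,0.1,0,1,0,-1,0.8,0,0.4,0,2,0,-1,1.5,0,1,0,3,0,-1,2.2,0,1.7,0,5,0,-1,2.8,0,2.5,0,6,0,-1,3.3,0,3.4,0,8,0,-1,3.8,0,4.3,0,10,0,-1,4.1,0,5,0,11,0,-1,4.4,0,5.7,0,13,0,-1,4.6,0,6.5,0,15,0,-1,4.6,0,6.5,0,15,0,-1]

```text
time: 13.83
ee_pos: [0.6609, 0.1635, 0.2272]
tcp_rot: [-90.1, -0.1, -17.9]
wrist_force: [-0.3, -2.7, 6.4]
opening: -0.0
```

Run:
```python
from h import *
o=sensors.get_obs(); print(o['time'],o['ee_pos'],o['wrist_force'],o['tcp_rot'])
c=shot('scene','s13'); print(barfit(c,.4,.74,-.09,.35))
cv2.imwrite('pics/s13z.png',cv2.resize(c['pixels'][140:240,240:370],None,fx=6,fy=6,interpolation=cv2.INTER_CUBIC))
E=(.560,.191)
wp=[]
for i,th in list(enumerate(np.linspace(-81.3,55,29)))[17:]:
    yaw=10-45*i/28
    p=pushpt(E,th,.10,.015,-1,yaw,0); wp.append((p[0],p[1],.227,yaw))
rows(wp)
```

```text
13.8333 [0.6609292  0.16349467 0.22724799] [-0.26079837 -2.6721757   6.3520297 ] [-9.00533498e+01 -8.27989084e-02 -1.79458979e+01]
(55, ([[554.0, 203.0], [555.0, 174.0], [705.0, 182.0], [704.0, 210.0]], 150, 29))
13.8833 [0.661 0.163 0.227] [-90.   -0.1 -17.8]
-0,0,-0,0,-1,0,-1,  -0,0,0.8,0,1,0,-1,  -0.2,0,1.6,0,3,0,-1,  -0.3,0,2.4,0,4,0,-1,  -0.6,0,3.2,0,6,0,-1,  -0.9,0,4,0,8,0,-1,  -1.3,0,4.8,0,9,0,-1,  -1.8,0,5.6,0,11,0,-1,  -2.4,0,6.3,0,12,0,-1,  -3.1,0,7,0,14,0,-1,  -3.9,0,7.7,0,16,0,-1,  -4.7,0,8.2,0,17,0,-1,
```

View pics/s13z.png

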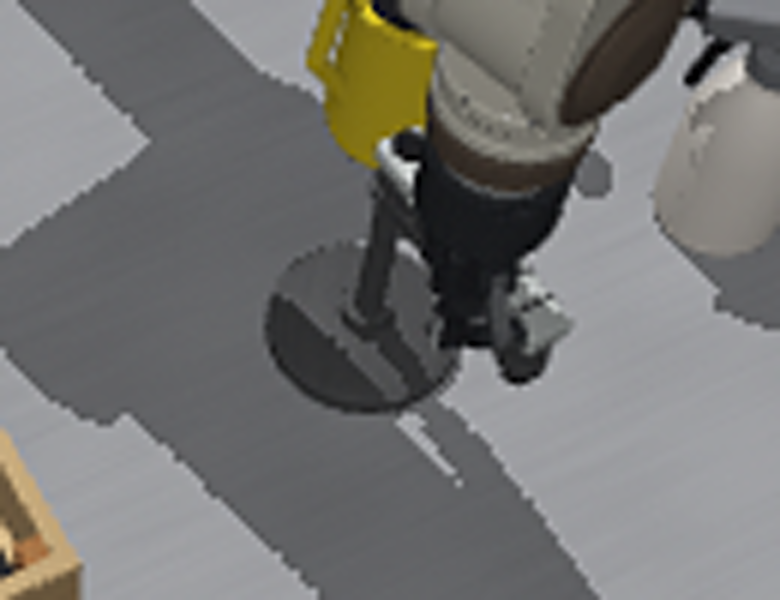

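Emit:
arm_command:
  rows: [0,0,0.8,0,1,0,-1,-0.2,0,1.6,0,3,0,-1,-0.3,0,2.4,0,4,0,-1,-0.6,0,3.2,0,6,0,-1,-0.9,0,4,0,8,0,-1,-1.3,0,4.8,0,9,0,-1,-1.8,0,5.6,0,11,0,-1,-2.4,0,6.3,0,12,0,-1,-3.1,0,7,0,14,0,-1,-3.1,0,7,0,14,0,-1]

```text
time: 14.72
ee_pos: [0.6522, 0.2395, 0.2284]
tcp_rot: [-90.0, -0.2, -31.9]
wrist_force: [-1.5, -5.5, 9.1]
opening: 0.0003
```

Run:
```python
from h import *
o=sensors.get_obs(); print(o['time'],o['ee_pos'],o['wrist_force'],o['tcp_rot'])
c=shot('scene','s14'); print(barfit(c,.4,.74,.1,.35))
cv2.imwrite('pics/s14z.png',cv2.resize(c['pixels'][120:240,240:400],None,fx=5,fy=5,interpolation=cv2.INTER_CUBIC))
E=(.560,.191)
wp=[]
for i,th in enumerate([42,45,48,51,54,57,60]):
    yaw=-32-i/2
    p=pushpt(E,th,.10,.015,-1,yaw,0); wp.append((p[0],p[1],.227,yaw))
rows(wp)
```

```text
14.7167 [0.65217781 0.23951327 0.22835973] [-1.476124   -5.54481763  9.09035676] [-89.99591182  -0.15107621 -31.93192415]
(101, ([[545.0, 198.0], [569.0, 177.0], [666.0, 290.0], [642.0, 311.0]], 149, 32))
14.7667 [0.652 0.239 0.228] [-90.   -0.1 -31.8]
0.6,0.1,-0.3,0,0,0,-1,  0.1,0.1,0,0,1,0,-1,  -0.5,0.1,0.3,0,1,0,-1,  -1,0.1,0.6,0,2,0,-1,  -1.6,0.1,0.8,0,2,0,-1,  -2.1,0.1,1,0,3,0,-1,  -2.6,0.1,1.1,0,3,0,-1,
```

View pics/s14z.png

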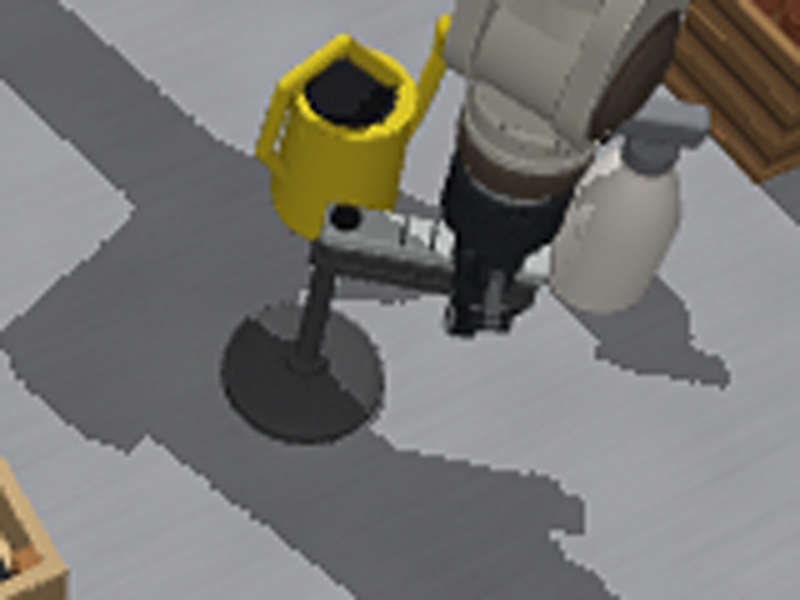

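Stack at about 49°, with 0–10° left and the sprayer (620,230) clear. Creeping to the stop with force checks.

Emit:
arm_command:
  rows: [-0.3,0,0.2,0,0,0,-1,-0.6,0,0.4,0,1,0,-1,-0.6,0,0.4,0,1,0,-1]

```text
time: 15.02
ee_pos: [0.6511, 0.2435, 0.2291]
tcp_rot: [-90.0, -0.5, -33.0]
wrist_force: [7.2, -15.3, 10.7]
opening: -0.0001
```

Emit:
arm_command:
  rows: [-0.3,0,0.1,0,0,0,-1,-0.3,0,0.1,0,0,0,-1]

```text
time: 15.18
ee_pos: [0.6504, 0.245, 0.2297]
tcp_rot: [-89.9, -0.6, -33.0]
wrist_force: [13.8, -20.2, 11.6]
opening: 0.0001
```

Emit:
arm_command:
  rows: [-0.3,0,0.1,0,0,0,-1,-0.3,0,0.1,0,0,0,-1]

```text
time: 15.35
ee_pos: [0.6493, 0.2468, 0.2304]
tcp_rot: [-89.9, -0.8, -33.1]
wrist_force: [18.5, -24.0, 13.9]
opening: 0.0001
```

Force is past 30 N, so I'm stopping here. Checking the angle.

Run:
```python
from h import *
o=sensors.get_obs(); print(o['time'],o['ee_pos'],o['wrist_force'],o['tcp_rot'])
c=shot('scene','s15'); print(barfit(c,.4,.74,.1,.35))
cv2.imwrite('pics/s15z.png',cv2.resize(c['pixels'][120:240,240:400],None,fx=5,fy=5,interpolation=cv2.INTER_CUBIC))
```

```text
15.35 [0.64927509 0.24677902 0.23041151] [ 18.51329316 -23.97539323  13.85447382] [-89.89673665  -0.76485542 -33.09191317]
(105, ([[544.0, 198.0], [569.0, 177.0], [663.0, 291.0], [638.0, 312.0]], 148, 32))
```

View pics/s15z.png

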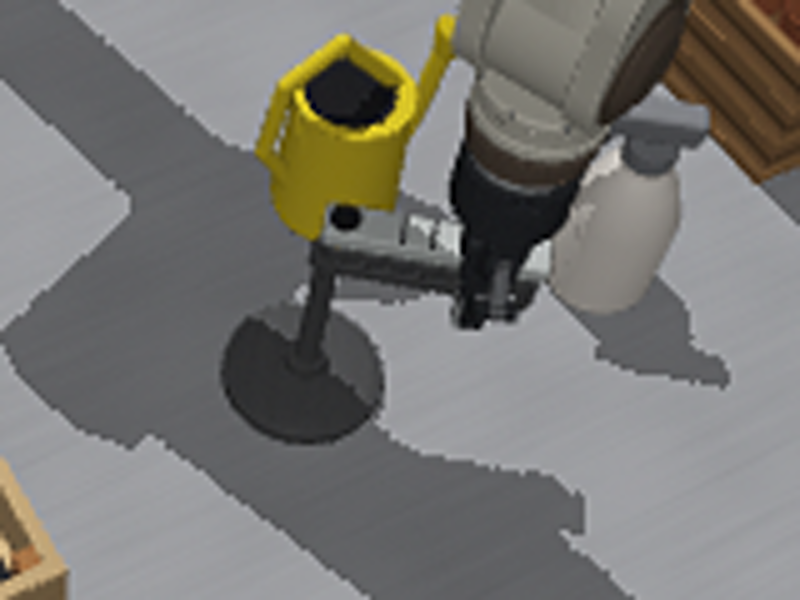

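Emit:
arm_command:
  rows: [1.5,0,-0.5,0,0,0,-1,4,0,-1,0,0,0,-1,4,-4,-1,0,0,0,-1,3,-8,-3,0,0,0,-1,0,-12,-6,0,0,0,-1,-2,-14,-9,0,0,0,-1,-2,-15,-12,0,0,0,-1,-2,-15,-15,0,0,0,-1,-2,-15,-15,0,0,0,-1]

```text
time: 16.15
ee_pos: [0.5443, 0.1325, 0.3803]
tcp_rot: [-89.9, -0.2, -32.9]
wrist_force: [-0.4, -0.2, -0.4]
opening: 0.0003
```

Run:
```python
from h import *
o=sensors.get_obs(); print(o['time'],o['ee_pos'],o['wrist_force'],o['tcp_rot'])
for n in ['scene','top']:
    c=shot(n,n+'16'); print(barfit(c,.4,.74,.15,.35)); zoom(c,n+'16z'); P,C=cloud(c)
    for zz in [(.03,.15),(.15,.21)]:
        Q=sel(P,.5,.75,.33,.5,*zz); print('spray',zz,Q.min(0),Q.max(0))
    Q=sel(P,.35,.75,-.36,-.20,.12,.3); print('lid',rect(Q),np.polyfit(Q[:,2],Q[:,1],1),Q[:,2].max())
```

```text
16.15 [0.5442515  0.13247402 0.38026136] [-0.39363785 -0.19114811 -0.35565468] [-89.89725138  -0.17692459 -32.89625117]
(265, ([[543.0, 194.0], [567.0, 174.0], [665.0, 289.0], [641.0, 310.0]], 151, 32))
spray (0.03, 0.15) [0.55077845 0.40854005 0.03010119] [0.62702224 0.47483364 0.14963609]
spray (0.15, 0.21) [0.53725659 0.39648878 0.15085467] [0.60946187 0.48115381 0.20495254]
lid ([[421.0, -248.0], [421.0, -263.0], [669.0, -261.0], [669.0, -246.0]], 249, 15) [ 0.01042796 -0.25780554] 0.2798960603435572
(1, ([[662.0, 297.0], [662.0, 297.0], [662.0, 297.0], [662.0, 297.0]], 0, 0))
spray (0.03, 0.15) [0.54172787 0.40969024 0.03143959] [0.62273536 0.49155374 0.1465795 ]
spray (0.15, 0.21) [0.53673097 0.39708335 0.15210941] [0.60835881 0.48159751 0.20965608]
lid ([[422.0, -245.0], [422.0, -260.0], [667.0, -259.0], [667.0, -244.0]], 245, 15) [-0.03103879 -0.24310442] 0.28492115418714925
```

View pics/scene16z.png

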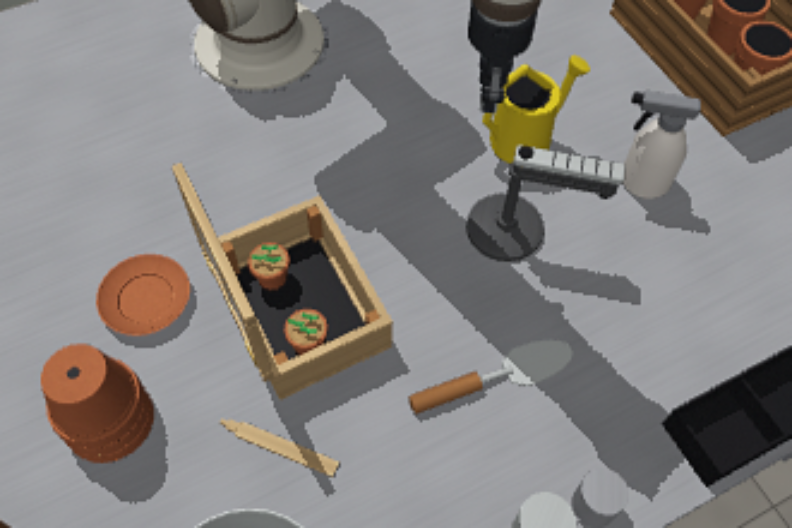

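View pics/top16z.png

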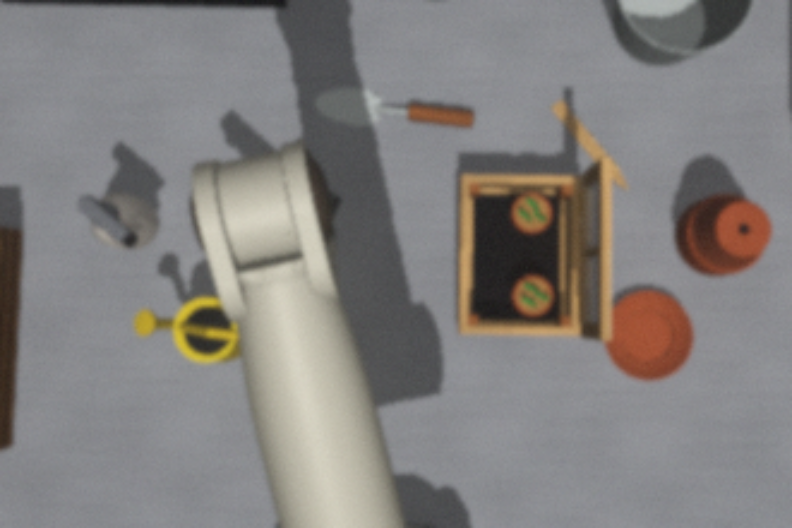

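The lamp is folded and home: the stack sits at 50°, bar over arms from (525,155) to (615,175), clear of the sprayer. The lid is still upright and every other object stands where it was. Next is the lid, pushed from behind with the hinge at about (0.545, -0.247, 0.085).

```bash
cat >> h.py <<'E'
def lidpt(ph,s=.172,gap=0,H=(.545,-.247,.085),hw=.011):
    f=np.radians(ph); y=H[1]+s*np.cos(f)-(.014+gap)*np.sin(f); z=H[2]+s*np.sin(f)+(.014+gap)*np.cos(f)
    return (H[0],y-hw,z+.073,0)
E
python3 - <<'E'
from h import *
a=lidpt(90,gap=.02); print(a)
rows([(.545,.1,.42,0),(a[0],a[1],.42,0),a])
E
```

```text
(0.545, np.float64(-0.29200000000000004), np.float64(0.33), 0)
16.25 [0.547 0.135 0.378] [-89.9  -0.1 -32.9]
1.7,-4.2,-3,0,-33,0,-1,  23,-4.3,-35.9,0,-33,0,-1,  23,4.7,-35.9,0,-33,0,-1,
```

Emit:
arm_command:
  rows: [1.7,-4.2,-3,0,-5,0,-1,4,-4.3,-6,0,-10,0,-1,6,-4.3,-9.5,0,-15,0,-1,8,-4.3,-12.5,0,-20,0,-1,10,-4.3,-15.5,0,-25,0,-1,12,-4.3,-19,0,-29,0,-1,14,-4.3,-22,0,-33,0,-1,16,-4.3,-25,0,-33,0,-1,18,-4.3,-28,0,-33,0,-1,20,-4.3,-31.5,0,-33,0,-1,23,-4.3,-35.9,0,-33,0,-1,23,-4.3,-35.9,0,-33,0,-1]

```text
time: 17.25
ee_pos: [0.5467, -0.2959, 0.4168]
tcp_rot: [-90.0, 0.2, 0.0]
wrist_force: [-0.2, 0.1, -0.7]
opening: 0.0
```

Run:
```python
from h import *
o=sensors.get_obs(); print(o['time'],o['ee_pos'],o['wrist_force'],o['tcp_rot'])
for n in ['scene','top']:
    c=shot(n,n+'17'); zoom(c,n+'17z')
    P,C=cloud(c)
    if n=='scene': print(barfit(c,.4,.74,.15,.35))
    if n=='top':
      for nm,a in dict(bar=(.5,.7,.15,.33,.19,.21),inner=(.5,.7,.15,.33,.12,.182)).items():
        Q=sel(P,*a); print(nm,len(Q),rect(Q))
rows([lidpt(90,gap=.02)])
```

```text
17.25 [ 0.54669718 -0.29593841  0.41683522] [-0.16050541  0.12564575 -0.6960072 ] [-8.99740404e+01  1.72367044e-01  1.40094927e-02]
(268, ([[541.0, 196.0], [567.0, 174.0], [666.0, 291.0], [639.0, 313.0]], 153, 34))
bar 394 ([[543.0, 195.0], [566.0, 175.0], [666.0, 294.0], [643.0, 313.0]], 155, 30)
inner 17 ([[544.0, 188.0], [563.0, 176.0], [566.0, 181.0], [547.0, 193.0]], 6, 22)
17.35 [ 0.547 -0.294  0.417] [-89.9   0.2   0. ]
-0.2,8.7,0.2,0,0,0,-1,
```

View pics/scene17z.png

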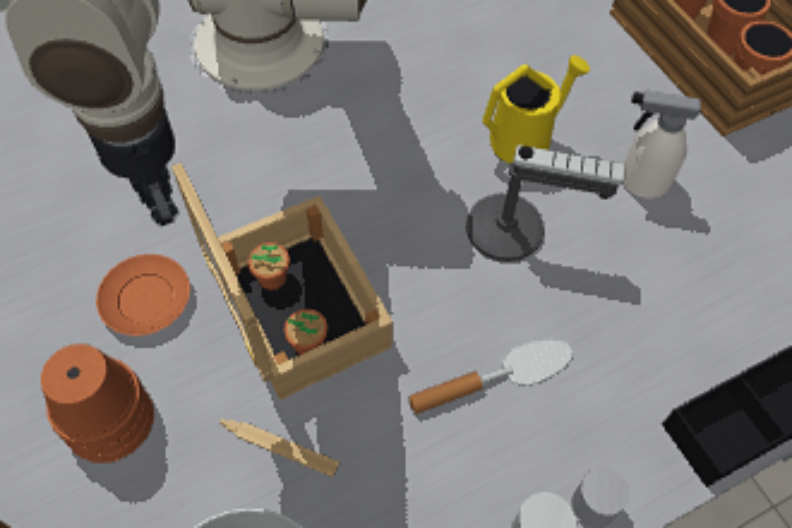

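View pics/top17z.png

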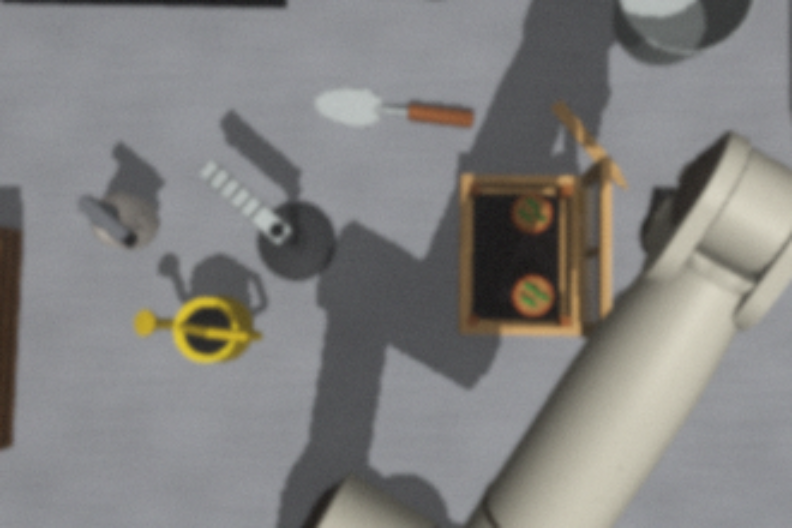

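The lamp looks fully stacked from above. The fingers are behind the lid at (165,215). Descending now.

Emit:
arm_command:
  rows: [-0.2,3,0.2,0,0,0,-1,-0.2,6,0.2,0,0,0,-1,-0.2,8,0.2,0,0,0,-1,-0.2,8.7,0.2,0,0,0,-1,-0.2,8.7,0.2,0,0,0,-1]

```text
time: 17.77
ee_pos: [0.544, -0.2879, 0.3308]
tcp_rot: [-89.9, 0.2, 0.2]
wrist_force: [0.2, 0.7, 0.3]
opening: -0.0002
```

Run:
```python
from h import *
o=sensors.get_obs(); print(o['time'],o['ee_pos'],o['wrist_force'],o['tcp_rot'])
c=shot('scene','s18'); cv2.imwrite('pics/s18z.png',cv2.resize(c['pixels'][100:260,100:300],None,fx=3.7,fy=3.7))
rows([lidpt(90,gap=.01)]+[lidpt(p) for p in [90,88,85,82,79,76,73,70,67,64,61,58,55]])
```

```text
17.7667 [ 0.54401515 -0.28785172  0.33078534] [0.2374508  0.69296724 0.29883117] [-89.89177177   0.17396339   0.2436497 ]
17.8167 [ 0.544 -0.288  0.333] [-90.    0.1   0.2]
0.1,0.3,0.6,0,0,0,-1,  0.1,0.3,1.6,0,0,0,-1,  0.1,0.2,2.2,0,0,0,-1,  0.1,0.2,3.1,0,0,0,-1,  0.1,0.2,4,0,0,0,-1,  0.1,0.3,4.9,0,0,0,-1,  0.1,0.4,5.8,0,0,0,-1,  0.1,0.6,6.7,0,0,0,-1,  0.1,0.8,7.6,0,0,0,-1,  0.1,1.1,8.4,0,0,0,-1,  0.1,1.4,9.3,0,0,0,-1,  0.1,1.8,10.1,0,0,0,-1,  0.1,2.2,10.9,0,0,0,-1,  0.1,2.6,11.7,0,0,0,-1,
```

View pics/s18z.png

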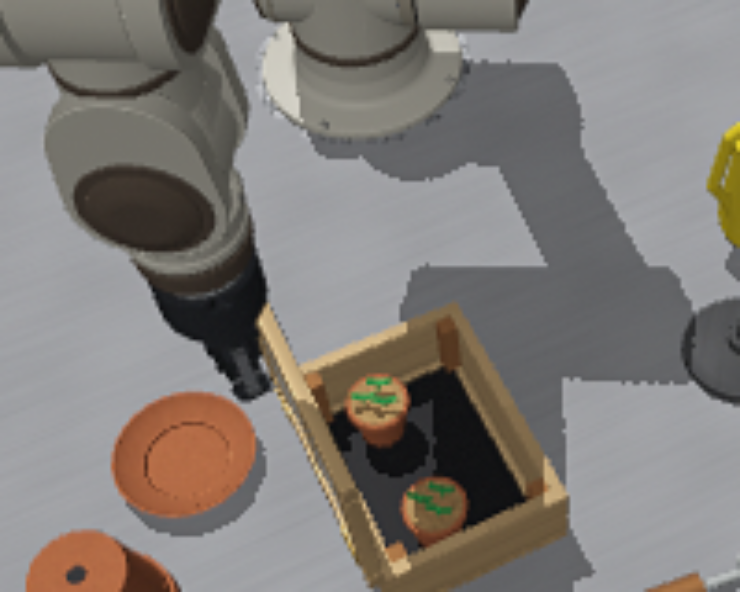

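Projected lid-edge middle is at crop (281,370) and the fingertips at (250,385), right behind it. Pushing gently.

Emit:
arm_command:
  rows: [0.1,0.3,0.6,0,0,0,-1,0.1,0.3,1.2,0,0,0,-1,0.1,0.3,1.6,0,0,0,-1,0.1,0.2,2.2,0,0,0,-1,0.1,0.2,3.1,0,0,0,-1,0.1,0.2,4,0,0,0,-1,0.1,0.3,4.9,0,0,0,-1,0.1,0.4,5.8,0,0,0,-1,0.1,0.6,6.7,0,0,0,-1,0.1,0.8,7.6,0,0,0,-1,0.1,1.1,8.4,0,0,0,-1,0.1,1.1,8.4,0,0,0,-1]

```text
time: 18.82
ee_pos: [0.5442, -0.2036, 0.3212]
tcp_rot: [-89.9, 0.1, 0.2]
wrist_force: [-0.8, 0.6, -0.8]
opening: -0.0001
```

Run:
```python
from h import *
o=sensors.get_obs(); print(o['time'],o['ee_pos'],o['wrist_force'],o['tcp_rot'])
c=shot('scene','s19'); cv2.imwrite('pics/s19z.png',cv2.resize(c['pixels'][100:260,100:300],None,fx=3.7,fy=3.7))
rows([lidpt(p) for p in range(64,28,-3)])
```

```text
18.8167 [ 0.54423196 -0.2035877   0.32121087] [-0.81013914  0.63909969 -0.75759085] [-8.99479471e+01  5.04706765e-02  2.28648950e-01]
18.8667 [ 0.544 -0.204  0.321] [-90.    0.1   0.2]
0.1,0.3,0.9,0,0,0,-1,  0.1,0.6,1.7,0,0,0,-1,  0.1,1,2.5,0,0,0,-1,  0.1,1.4,3.3,0,0,0,-1,  0.1,1.9,4.1,0,0,0,-1,  0.1,2.4,4.8,0,0,0,-1,  0.1,3,5.6,0,0,0,-1,  0.1,3.6,6.2,0,0,0,-1,  0.1,4.2,6.9,0,0,0,-1,  0.1,4.9,7.5,0,0,0,-1,  0.1,5.6,8.1,0,0,0,-1,  0.1,6.3,8.6,0,0,0,-1,
```

View pics/s19z.png

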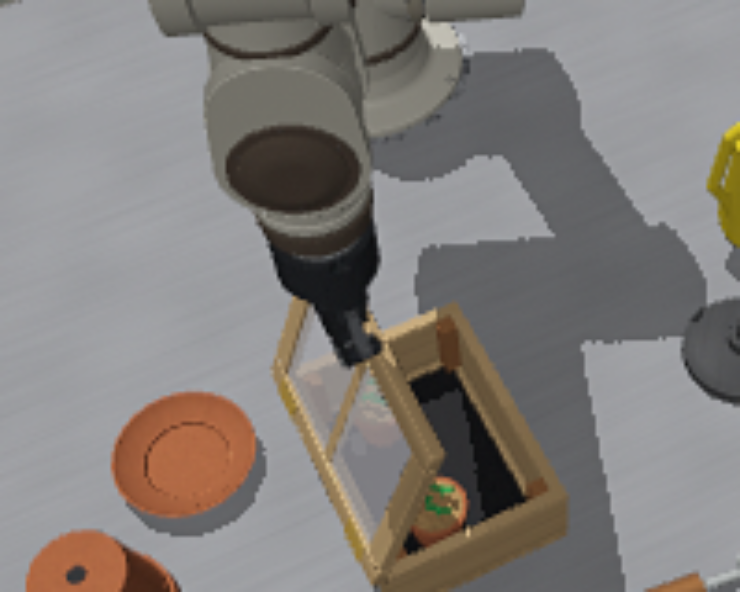

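The lid follows well at about 65°, with the fingers on the edge rail at (360,350). Continuing.

Emit:
arm_command:
  rows: [0.1,0.3,0.9,0,0,0,-1,0.1,0.6,1.7,0,0,0,-1,0.1,1,2.5,0,0,0,-1,0.1,1.4,3.3,0,0,0,-1,0.1,1.9,4.1,0,0,0,-1,0.1,2.4,4.8,0,0,0,-1,0.1,3,5.6,0,0,0,-1,0.1,3.6,6.2,0,0,0,-1,0.1,4.2,6.9,0,0,0,-1,0.1,4.9,7.5,0,0,0,-1,0.1,5.6,8.1,0,0,0,-1,0.1,5.6,8.1,0,0,0,-1]

```text
time: 19.87
ee_pos: [0.5448, -0.1231, 0.264]
tcp_rot: [-90.0, 0.1, 0.2]
wrist_force: [-1.3, 0.8, 0.4]
opening: 0.0002
```

Run:
```python
from h import *
o=sensors.get_obs(); print(o['time'],o['ee_pos'],o['wrist_force'],o['tcp_rot'])
c=shot('scene','s20'); cv2.imwrite('pics/s20z.png',cv2.resize(c['pixels'][100:260,100:300],None,fx=3.7,fy=3.7))
rows([lidpt(p) for p in range(34,-2,-3)])
```

```text
19.8667 [ 0.54480305 -0.12313035  0.2640484 ] [-1.33972806  0.83855886  0.38860583] [-89.95200667   0.11750962   0.19922094]
19.9167 [ 0.545 -0.124  0.265] [-90.    0.1   0.2]
0,-0.1,0,0,0,0,-1,  0,0.6,0.6,0,0,0,-1,  0,1.4,1.1,0,0,0,-1,  0,2.1,1.6,0,0,0,-1,  0,2.9,2,0,0,0,-1,  0,3.8,2.4,0,0,0,-1,  0,4.6,2.7,0,0,0,-1,  0,5.4,3,0,0,0,-1,  0,6.3,3.3,0,0,0,-1,  0,7.2,3.5,0,0,0,-1,  0,8.1,3.6,0,0,0,-1,  0,9,3.7,0,0,0,-1,
```

View pics/s20z.png

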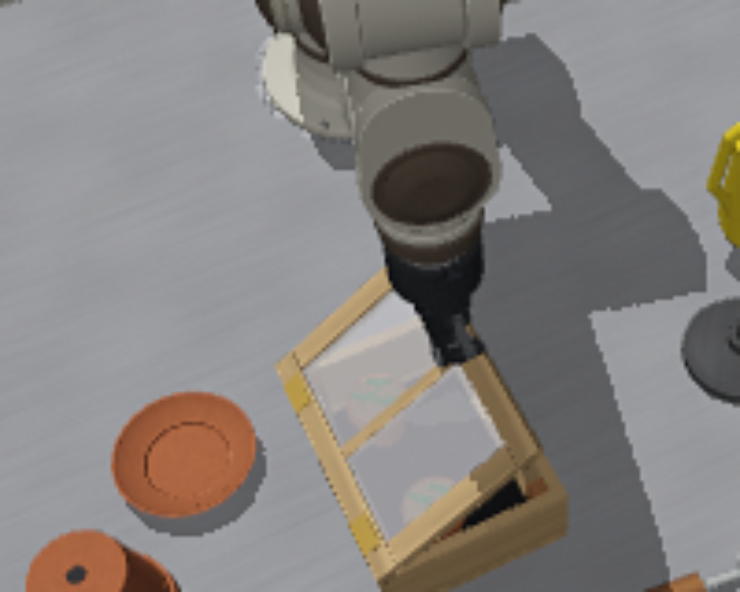

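Emit:
arm_command:
  rows: [0,0.6,0.6,0,0,0,-1,0,1.4,1.1,0,0,0,-1,0,2.1,1.6,0,0,0,-1,0,2.9,2,0,0,0,-1,0,3.8,2.4,0,0,0,-1,0,4.6,2.7,0,0,0,-1,0,5.4,3,0,0,0,-1,0,6.3,3.3,0,0,0,-1,0,7.2,3.5,0,0,0,-1,0,8.1,3.6,0,0,0,-1,0,8.1,3.6,0,0,0,-1]

```text
time: 20.83
ee_pos: [0.5444, -0.088, 0.1825]
tcp_rot: [-90.0, 0.2, 0.2]
wrist_force: [-0.1, -0.4, 0.1]
opening: -0.0
```

Emit:
arm_command:
  rows: [0,0.3,0,0,0,0,-1,0,0.6,0,0,0,0,-1,0,0.6,0,0,0,0,-1]

```text
time: 21.08
ee_pos: [0.5451, -0.0885, 0.1786]
tcp_rot: [-90.0, 0.0, 0.1]
wrist_force: [0.0, 0.5, -0.8]
opening: -0.0
```

Emit:
arm_command:
  rows: [0,0.2,0,0,0,0,-1,0,0.3,0,0,0,0,-1,0,0.3,0,0,0,0,-1]

```text
time: 21.33
ee_pos: [0.5451, -0.0884, 0.1759]
tcp_rot: [-90.0, -0.0, 0.1]
wrist_force: [0.5, -0.3, 0.5]
opening: -0.0002
```

Emit:
arm_command:
  rows: [0,0.2,0,0,0,0,-1,0,0.3,0,0,0,0,-1,0,0.3,0,0,0,0,-1]

```text
time: 21.58
ee_pos: [0.545, -0.0883, 0.1727]
tcp_rot: [-90.0, 0.0, 0.2]
wrist_force: [0.8, -1.2, 0.0]
opening: 0.0002
```

Emit:
arm_command:
  rows: [0,0.2,0,0,0,0,-1,0,0.3,0,0,0,0,-1,0,0.3,0,0,0,0,-1]

```text
time: 21.83
ee_pos: [0.5451, -0.0883, 0.1699]
tcp_rot: [-90.0, -0.0, 0.1]
wrist_force: [-0.3, -0.6, 2.0]
opening: -0.0001
```

Emit:
arm_command:
  rows: [0,0.2,0,0,0,0,-1,0,0.2,0,0,0,0,-1,0,0.2,0,0,0,0,-1]

```text
time: 22.08
ee_pos: [0.5453, -0.0886, 0.169]
tcp_rot: [-90.1, -0.1, 0.1]
wrist_force: [-0.5, -1.6, 9.2]
opening: 0.0002
```

Force rose to 9 N at the rim height, so the lid is shut. Lifting off and checking.

Emit:
arm_command:
  rows: [0,-4,0,0,0,0,-1,0,-8,0,0,0,0,-1,0,-12,0,0,0,0,-1,0,-16,0,0,0,0,-1,-3,-20,0,0,0,0,-1,-7,-22,0,0,0,0,-1,-11,-22,0,0,0,0,-1,-15,-22,0,0,0,0,-1,-15,-22,0,0,0,0,-1,-15,-22,0,0,0,0,-1]

```text
time: 22.92
ee_pos: [0.3932, -0.0886, 0.3891]
tcp_rot: [-90.0, -0.2, 0.1]
wrist_force: [0.5, 0.6, -0.5]
opening: -0.0003
```

Run:
```python
from h import *
o=sensors.get_obs(); print(o['time'],o['ee_pos'],o['wrist_force'])
for n in ['scene','top']:
    c=shot(n,n+'30'); zoom(c,n+'30z'); P,C=cloud(c)
    Q=sel(P,.40,.69,-.27,-.04,.088,.115); 
    A=np.c_[Q[:,:2],np.ones(len(Q))]; k=np.linalg.lstsq(A,Q[:,2],rcond=None)[0]
    print(n,'lid plane',k,'z at hinge/edge',k@[.545,-.247,1],k@[.545,-.057,1],rect(Q), len(Q))
    Q=sel(P,.40,.69,-.085,-.055,.06,.13); print('edge z',np.median(Q[:,2])); Q=sel(P,.40,.69,-.24,-.225,.06,.13); print('hinge z',np.median(Q[:,2]))
    print(barfit(c,.4,.74,.15,.35))
    Q=sel(P,.5,.70,.12,.34,.15,.182); print('lower arms',len(Q),rect(Q) if len(Q) else '')
    for t in ['watering_can','sprayer','pot_stack','saucer','trowel','marker_stick']:
        r=models.spot_point(t,n)[:1]; print(t,[(np.round(x['location']),round(x['conf'],2)) for x in r])
```

```text
22.9167 [ 0.39315177 -0.08860352  0.38914637] [ 0.52141695  0.62138627 -0.53065574]
scene lid plane [ 0.00028905 -0.00117514  0.09657021] z at hinge/edge 0.09701800263924679 0.09679472675398458 ([[419.0, -55.0], [420.0, -252.0], [669.0, -251.0], [668.0, -54.0]], 249, 197) 3614
edge z 0.09864088736455479
hinge z 0.09943919579582028
(257, ([[543.0, 195.0], [568.0, 174.0], [664.0, 289.0], [640.0, 310.0]], 150, 32))
lower arms 243 ([[548.0, 186.0], [562.0, 172.0], [669.0, 284.0], [655.0, 297.0]], 155, 19)
watering_can [(array([309., 156.]), 0.73)]
sprayer [(array([358., 172.]), 0.67)]
pot_stack [(array([133., 276.]), 0.97)]
saucer [(array([150., 226.]), 0.93)]
trowel [(array([291., 259.]), 0.7)]
marker_stick [(array([212., 289.]), 0.86)]
top lid plane [0.00317233 0.00025692 0.0957474 ] z at hinge/edge 0.09741285856732246 0.0974616742971025 ([[424.0, -55.0], [425.0, -250.0], [667.0, -248.0], [667.0, -54.0]], 243, 194) 3266
edge z 0.09908574053940566
hinge z 0.10036936597788648
(326, ([[544.0, 195.0], [567.0, 176.0], [665.0, 294.0], [642.0, 313.0]], 154, 30))
lower arms 17 ([[544.0, 189.0], [562.0, 175.0], [566.0, 180.0], [548.0, 194.0]], 6, 22)
watering_can [(array([181., 238.]), 0.63)]
sprayer [(array([143., 194.]), 0.78)]
pot_stack [(array([387., 198.]), 0.65)]
saucer [(array([363., 237.]), 0.58)]
trowel [(array([262., 146.]), 0.65)]
marker_stick [(array([334., 156.]), 0.56)]
```

View pics/scene30z.png

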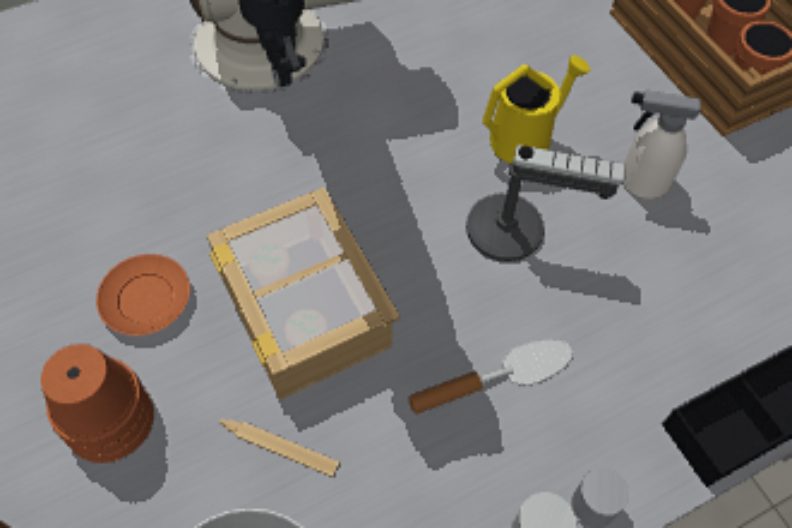

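View pics/top30z.png

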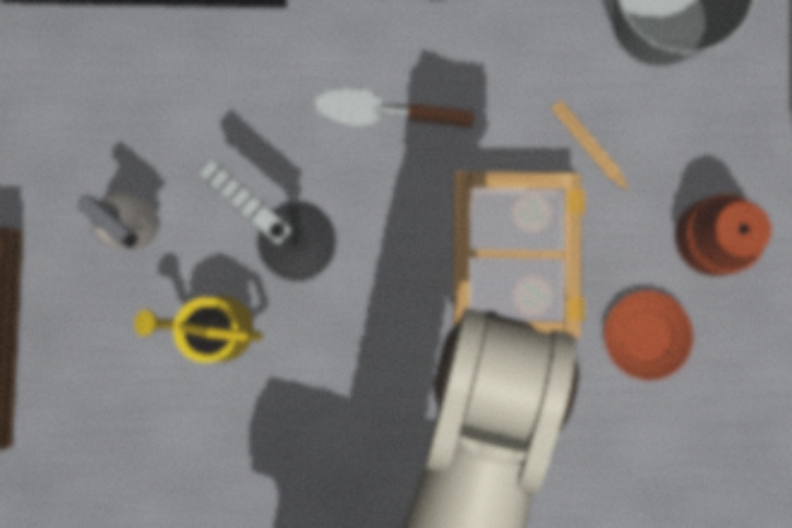

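Run:
```python
from h import *
a=cv2.imread('pics/scene30.png')[150:215,280:360]; b=cv2.imread('pics/top30.png')[150:220,170:245]
f=lambda i:cv2.resize(i,(390,390),interpolation=cv2.INTER_CUBIC)
cv2.imwrite('pics/lampz.png',np.hstack([f(a),f(b)]))
```

```text
(no output)
```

View pics/lampz.png

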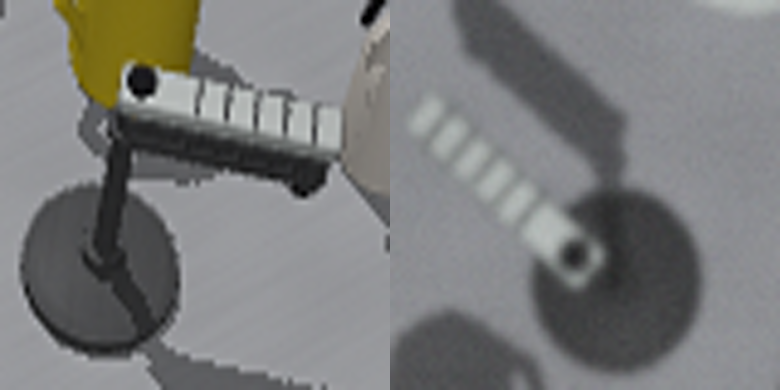

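The three links lie parallel and stacked, with the bar from (140,80) to (335,125) and the elbow hub at (305,180). The lid is flat. Handing in.

Run:
```python
from workcell import bot
print(bot.job_done())
```

```text
the job is handed in; nothing more can be done
None
```

I folded the lamp in the order asked: light bar onto the outer arm, outer arm onto the inner arm, then the folded lamp home on its post. I then lowered the lid gently until it was shut, and handed the job in at about 23 s, with the arm clear of everything.

- **Lamp:** each joint was pushed until the force rose against its stop, at about 11 N, 17 N and 33 N. The 33 N on the last joint was under the 40 N limit but more than I intended. That reading also included up to 14 N of upward force, which I did not explain. The last pictures show the three links stacked and parallel, pointing at about 50°. I could not measure the two dark arms' angles separately, because the bar covers them from above.
- **Early movement:** while I was seating the light bar, the outer arm had already turned about 2° in its folding direction. The bar was against its stop by then.
- **Lid:** it went down over about 4 s and ended with about 9 N on the rim. Both cameras measure it as level, with its top 99–100 mm above the table at the free edge and at the hinge, as expected for shut.
- **Other things:** the watering can, sprayer, pot stack, saucer, trowel and marker stick look unmoved in the pictures. The network's positions for them shifted by no more than about 5 pixels, about its usual scatter. The seedlings show through the glazing in their places.

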